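# Lay a breakfast place from the serving tray

### The arm

A 7-joint arm with a two-finger parallel gripper is mounted at the origin on the work surface. World frame = base frame: x ahead of the robot, y to its left, z up, the work surface at z = 0. Lengths are in m, angles in degrees, forces in N, time in s.
With the tool pointing down it reaches from about 0.425 to 0.875 m from the base axis. Payload 4.7 kg.
Tool frame: the origin (TCP) lies between the finger pads, 19 mm behind the fingertips; this is the grasp point; z points along the fingers, y is the line along which they close (so a half turn about z gives the same grasp; the last joint's range is limited). The gripper opens to 87 mm and grips with 3 to 60 N. Pads are 19 mm wide; open, the fingers measure 117 mm over their backs; the gripper's body (75 mm by 190 mm) begins 51 mm behind the grasp point.
Start: joints at [-64.509, 18.392, -4.016, 83.108, 1.295, 78.541, -3.26], TCP at [0.271, 0.591, 0.241] pointing down, gripper open.
Joint ranges: [-163.93, 163.93], [-17.29, 119.83], [-79.2, 71.16], [3.27, 140.29], [-89.18, 269.18], [5.43, 117.66], [-154.24, 154.24]. Speed limits (degrees/s): [147.25, 147.25, 180, 180, 180, 180, 180].

### API

Orientations are given as [roll, pitch, yaw] about the fixed x, y, z axes, in that order (R = Rz(yaw) Ry(pitch) Rx(roll)).
In Python, from cell import env gives the robot as it stands.
- The arm moves only by the tool step_arm, never from a script. Its argument "moves" is a list of rows, each an object with "dp": the shift along the tool's x, y, z in mm, a list of three; "dr": the turn, a rotation vector about the tool's x, y, z in rad, a list of three; "fingers": the closure, from 0 (fully open) to 1 (shut). In form: [{"dp": [dx, dy, dz], "dr": [ax, ay, az], "fingers": fingers}, ...]. A call has exactly 5 rows; each row shifts and turns the commanded pose from where the row before left it, along the tool's axes as they then stand; what a row does not reach is not made up. A row lasts 1/8 s, in which the tool goes at most 62.5 mm and 10.7 degrees, less where a joint would pass 70% of its speed; a pose out of reach is approached as far as the arm can. A call with a gripper value outside its range is refused whole. The fingers move at their own pace and stop on an object; "squeeze" is the grip in N (left out, the last holds). Time passes only in rows, so rows that do not move let the fingers close, or fill a call up. It gives the time, the measured TCP pose, the force, the opening and the grip force at its end, in the units of the state.
- env.get_obs(): the state, without advancing time (a new reading comes with each control period).
- env.read_camera(name): name is "scene" or "top" or "wrist"; returns the picture (384x512x3 uint8, red, green, blue); there is no depth.
- env.camera_model(name): a dict with "fx", "fy", "cx", "cy" (pixels), "k1" (the pictures are not rectified: a ray, as slopes to the right and down, at radius r is drawn at 1 + k1 r^2 times it, then the intrinsics apply), "R" (3x3) and "t" (3): a world point X has camera coordinates R X + t. Camera axes: x right, y down, z forward; pixel columns grow to the right and rows downward; lengths in m; the calibration is good to about 2 mm. A picture is of the moment at which its call begins: read the wrist's pose just before it. camera_model takes no time and is no camera call; for the wrist camera it gives the pose at the moment of the call.
- env.sign_off(): hands the job in; it is judged then, once.
The state is a dict: "time_s": time; "qpos": joint angles; "joint_velocities": joint speeds; "effort": joint torques, N m; "tool_pos": TCP position; "tool_rot": TCP orientation; "force": force on the tool from outside, world axes, zero at the start; "wrist_torque": the same for the moment, N m; "grip_width": finger opening in m; "grasp_force": force on a finger pad.
Only numpy, scipy, OpenCV 4.12 (cv2) and the standard library are available. Lean on these libraries where they do the work, as an engineer would, in place of code of your own. Each camera call takes 0.05 s, during which the arm holds its last target. There are 200 camera calls.

### The job

Lay the breakfast place from the serving tray, for a guest who will sit on the robot's side (left, right and behind are as seen from there): bread roll flat on the middle of the plate, coffee cup upright on the middle of the saucer with its handle to the right, knife straight along the right of the plate with its handle towards the guest and the middle of its length level with the plate's centre, butter tub flat to the left of the plate level with its centre, and the red-lidded jam jar straight behind the butter. Leave two fingers' width (about 30 mm) clear between plate rim and knife, plate rim and butter, butter and jam. Set the cup down gently and do not disturb the plate, the saucer, the milk jug or the honey jar, which stays on the tray.

Things in the scene. Friction and masses are not known exactly. Their poses are not given: they have to be found in the camera images.
- plate: Round cream stoneware breakfast plate with dark specks and a brown rim line, loose on the table. Outer diameter 175 mm, rim 18 mm high, flat inner floor 5 mm above the table and about 140 mm across. Origin: centre of its underside; its x axis points away from the robot, y to the left, as the world's. Stands left or right of the tray.
- saucer: Small round saucer of the same cream ware, loose on the table behind the plate. Outer diameter 116 mm, rim 14 mm high, flat inner floor 5 mm above the table and about 72 mm across. Origin: centre of its underside; axes as the world's.
- tray: Fixed low plywood tray, grey-green lining, 290 (x) by 320 mm (y), rim 14 mm high, floor 5 mm above the table, turned up to 0.2 rad. Origin: centre of its underside. All to be laid starts upright on its floor: knife along y at the +x side; roll at the +y end; cup, butter, jam, honey in any order in two columns 100 mm apart along y, rows 88 mm apart along x.
- roll: Golden-brown seeded bread roll, firm (rigid), oblong with a domed top, 87 mm long (x), 58 mm wide (y), 44 mm high, 55 to 90 g. Its sides are upright between 12 and 20 mm height and round off above and below; grip across y with the TCP about 27 mm above its underside. Origin: centre of its underside, z up.
- cup: Cream coffee cup, open above, 58 mm high; outer diameter 62 mm at the rim, 55 mm at 18 mm height, 42 mm at the foot; about 170 g. One loop handle at its +y side, reaching to 54 mm from the axis, from 17 to 50 mm height. Origin: centre of its underside, z up. Grip it across x (clear of the handle).
- knife: Steel table knife lying flat, 200 mm long, about 65 g. Origin: middle of its length, on the underside. x points to the blade's tip, z up. Handle: from x = -100 to +5 mm, 14 mm wide, 10 mm thick; blade: from there to x = +100 mm, 19 mm wide (y -7.5 to +11.5 mm), 2.6 mm thick. Centre of mass at about x = -17 mm; grip across the handle there.
- butter: Sealed butter portion: white rectangular tub with a golden foil top, 48 mm (x) by 36 mm (y) by 20 mm high, about 30 g. Origin: centre of its underside, z up.
- jam: Small round jam jar: dark red contents, pale paper band, RED lid; diameter 43 mm up to 32 mm height, lid diameter 41 mm, 48 mm high overall, 50 to 100 g. Origin: centre of its underside, z up.
- honey: Honey jar of the same shape and size, amber with a YELLOW lid. Stays on the tray.
- milk_jug: Small steel milk jug, loose on the table beyond the saucer, 78 mm high, 72 mm across, with a loop handle reaching 62 mm from its axis. Origin: centre of its underside. Stays where it is.
Not all that is in view belongs to the job. There is more than one size of the roll; the job needs the smallest.

How it is judged:
By the outcome, as a careful person would: the job done as asked, in the order asked, and still so for the second after the job is handed in, with the robot touching nothing.
It also fails if it takes over 122 s, if anything falls off the work surface, if the arm or the gripper's body presses on something with over 40 N, if the wrist force passes 120 N, or if a joint passes its speed limit or range.

## Working session

There is one attempt and no reset: what is moved stays moved. The work goes in short steps, Python scripts to look and compute and a tool call to move; the robot and the scene stay as the last step left them, time stands still between calls to the robot, and variables do not carry over. Pictures are saved under pics/ and viewed, at most 18 in all, crops included, and the job is handed in when it is done.

Besides the shell and the picture viewer there is one more tool, called after "Request:" by a JSON object that holds its "op" and its "data", one argument or row to a line. step_arm: Moves the arm, as the interface text tells. Its arguments: {"type":"object","properties":{"moves":{"type":"array","items":{"type":"object","properties":{"dp":{"type":"array","items":{"type":"number"}},"dr":{"type":"array","items":{"type":"number"}},"fingers":{"type":"number"}}}},"squeeze":{"type":"number"}},"required":["moves"]}

```bash
ls; mkdir -p pics
python3 - <<'E'
from cell import env
import cv2
o=env.get_obs(); print({k:o[k] for k in('time_s','tool_pos','tool_rot','grip_width','force')})
for n in('scene','top'):
    im=env.read_camera(n); cv2.imwrite(f'pics/{n}0.png',im[:,:,::-1]); m=env.camera_model(n); print(n,m)
print(env.camera_model('wrist'))
E
```

```text
pics
{'time_s': 0.0, 'tool_pos': array([0.27127543, 0.59010602, 0.24014601]), 'tool_rot': array([-1.79887490e+02,  6.16595813e-03,  1.55318664e+02]), 'grip_width': 0.08688011443218242, 'force': array([ 0.02668403, -0.30609749,  0.45098349])}
scene {'fx': 442.8528054511795, 'fy': 442.8528054511795, 'cx': 260.5125916311307, 'cy': 192.18132014387032, 'k1': -0.10931363796314644, 'R': array([[-0.83468805,  0.5506642 ,  0.00804986],
       [ 0.33976155,  0.52639879, -0.77940131],
       [-0.43342583, -0.64782192, -0.62647331]]), 't': array([ 0.42124367, -0.12097985,  1.32527215])}
top {'fx': 421.10347558991066, 'fy': 421.10347558991066, 'cx': 255.93681625310367, 'cy': 193.93489839724637, 'k1': -0.0581908098133706, 'R': array([[ 1.34101729e-02, -9.99909933e-01, -5.42092080e-04],
       [-9.98640470e-01, -1.33658323e-02, -5.03841874e-02],
       [ 5.03724039e-02,  1.21701575e-03, -9.98729763e-01]]), 't': array([-0.00973182,  0.50625718,  1.06079148])}
{'fx': 292.7312556365425, 'fy': 292.7312556365425, 'cx': 258.5236044129054, 'cy': 186.4911468233151, 'k1': -0.07008829028958205, 'R': array([[ 4.18562263e-01,  9.08187657e-01, -9.00678677e-04],
       [ 8.66753683e-01, -3.99169793e-01,  2.99000886e-01],
       [ 2.71189390e-01, -1.25931154e-01, -9.54252409e-01]]), 't': array([-0.65007567, -0.03586024,  0.39059322])}
```

```bash
python3 -c "
import cv2
for n in('scene','top'):
    cv2.imwrite(f'pics/{n}0b.png',cv2.resize(cv2.imread(f'pics/{n}0.png'),(800,600),interpolation=cv2.INTER_CUBIC))"
```

```text
(no output)
```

View pics/top0b.png

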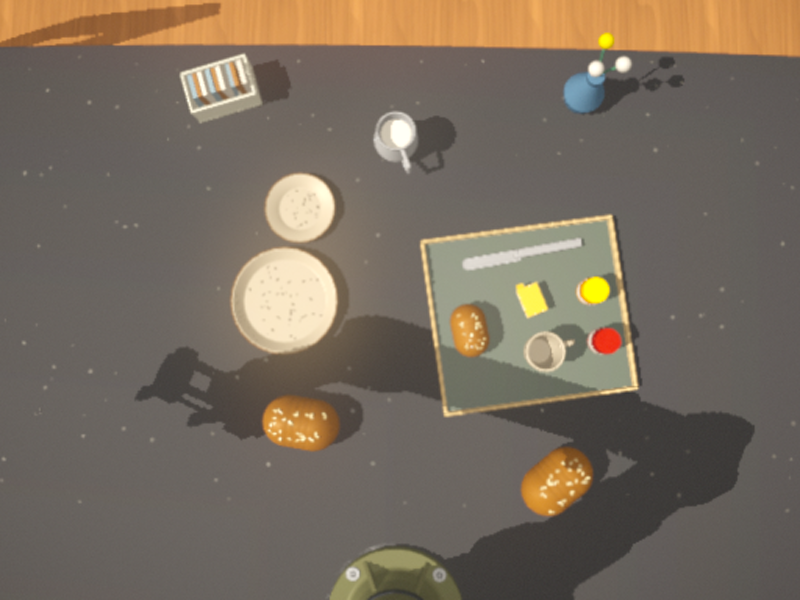

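View pics/scene0b.png

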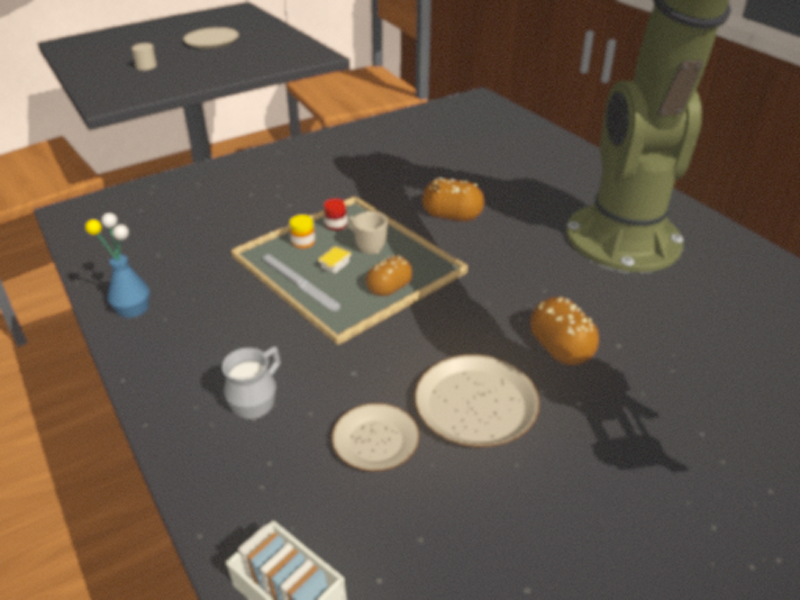

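The top view shows (800x600 px) the plate at (285,300), saucer (300,207), jug (396,135) and the tray's contents: knife (522,254), butter (532,299), honey (595,290), cup (545,351) with its handle to the right, jam (605,341) and the small roll (468,329). The two larger rolls lie off the tray at (300,423) and (557,481). The scene view agrees.

```bash
cat > h.py <<'E'
import numpy as np, cv2
def K(m): return np.array([[m['fx'],0,m['cx']],[0,m['fy'],m['cy']],[0,0,1.]])
def ray(m,px):
    u=cv2.undistortPoints(np.array(px,float).reshape(-1,1,2),K(m),np.array([m['k1'],0,0,0.])).reshape(-1,2)
    d=np.c_[u,np.ones(len(u))]@m['R']; return -m['R'].T@m['t'],d
def atz(m,px,z):
    c,d=ray(m,px); return c+d*((z-c[2])/d[:,2:])
def proj(m,X):
    return cv2.projectPoints(np.array(X,float).reshape(-1,3),cv2.Rodrigues(m['R'])[0],m['t'],K(m),np.array([m['k1'],0,0,0.]))[0].reshape(-1,2)
def tri(ms,pxs):
    A=np.zeros((3,3));b=np.zeros(3)
    for m,p in zip(ms,pxs):
        c,d=ray(m,[p]);d=d[0]/np.linalg.norm(d[0]);P=np.eye(3)-np.outer(d,d);A+=P;b+=P@c
    return np.linalg.solve(A,b)
E
python3 - <<'E'
from h import *
from cell import env
m=env.camera_model('top'); s=512/800
P={'plate':(285,300,.018),'saucer':(300,207,.014),'jug':(396,135,.07),'roll':(468,329,.03),'cup':(545,352,.058),'jam':(605,340,.048),'honey':(595,290,.048),'butter':(532,299,.025),'kn':(465,265,.01),'kn2':(581,242,.01),'t1':(422,242,.014),'t2':(612,217,.014),'t3':(637,388,.014),'t4':(446,414,.014),'rollB1':(300,423,.03),'rollB2':(557,481,.03),'toast':(222,90,.05)}
for k,(u,v,z) in P.items(): print(k,atz(m,[(u*s,v*s)],z)[0].round(3))
w=env.camera_model('wrist'); print('wristcam',-w['R'].T@w['t'])
E
```

```text
plate [0.509 0.184 0.018]
saucer [0.662 0.164 0.014]
jug [0.768 0.007 0.07 ]
roll [ 0.465 -0.113  0.03 ]
cup [ 0.431 -0.231  0.058]
jam [ 0.45  -0.328  0.048]
honey [ 0.529 -0.312  0.048]
butter [ 0.515 -0.216  0.025]
kn [ 0.57  -0.109  0.01 ]
kn2 [ 0.611 -0.301  0.01 ]
t1 [ 0.607 -0.038  0.014]
t2 [ 0.653 -0.351  0.014]
t3 [ 0.373 -0.392  0.014]
t4 [ 0.327 -0.08   0.014]
rollB1 [0.312 0.154 0.03 ]
rollB2 [ 0.225 -0.257  0.03 ]
toast [0.846 0.29  0.05 ]
wristcam [0.1972544  0.62526423 0.38286126]
```

```bash
cat >> h.py <<'E'
from scipy.spatial.transform import Rotation as Ro
def go(x,y,z,yaw,dz_first=0,start=None):
    """print the turn (rotvec total) and, after it, the shift in tool axes (mm) from start/measured to the target"""
    if start is None:
        from cell import env
        o=env.get_obs(); p=o['tool_pos']; R=Ro.from_euler('xyz',o['tool_rot'],degrees=True)
    else: p=np.array(start[:3]); R=Ro.from_euler('xyz',[180,0,start[3]],degrees=True)
    T=Ro.from_euler('xyz',[180,0,yaw],degrees=True)
    rv=(R.inv()*T).as_rotvec(); d=T.inv().apply(np.array([x,y,z])-p)*1e3
    print('turn',rv.round(4),'rows',round(np.linalg.norm(rv)/.186,1),'| shift',d.round(1),'norm',np.linalg.norm(d).round(0),'rows',round(np.linalg.norm(d)/62.5,1))
E
python3 - <<'E'
from h import *
go(.47,.25,.30,90); go(.44,-.20,.30,90,start=(.47,.25,.30,90))
E
```

```text
turn [-1.4000e-03  1.0000e-03  1.1401e+00] rows 6.1 | shift [-340.2  198.7  -59.7] norm 398.0 rows 6.4
turn [0. 0. 0.] rows 0.0 | shift [-450.  -30.   -0.] norm 451.0 rows 7.2
```

Request:
{"op": "step_arm", "data": {
  "moves": [
    {"dp": [0, 0, -10], "dr": [0, 0, 0.163], "fingers": 0},
    {"dp": [0, 0, -10], "dr": [0, 0, 0.163], "fingers": 0},
    {"dp": [0, 0, -10], "dr": [0, 0, 0.163], "fingers": 0},
    {"dp": [0, 0, -10], "dr": [0, 0, 0.163], "fingers": 0},
    {"dp": [0, 0, -10], "dr": [0, 0, 0.163], "fingers": 0}
  ]
}}

```text
time_s: 0.72
tool_pos: [0.2713, 0.5904, 0.2909]
tool_rot: [-180.0, 0.1, 108.3]
force: [-0.1, -0.1, -0.7]
grip_width: 0.087
grasp_force: 0.0
```

Request:
{"op": "step_arm", "data": {
  "moves": [
    {"dp": [0, 0, -5], "dr": [0, 0, 0.163], "fingers": 0},
    {"dp": [0, 0, -5], "dr": [0, 0, 0.163], "fingers": 0},
    {"dp": [-42, 25, 0], "fingers": 0},
    {"dp": [-42, 25, 0], "fingers": 0},
    {"dp": [-42, 25, 0], "fingers": 0}
  ]
}}

```text
validation failed for argument at $.mo...
```

Request:
{"op": "step_arm", "data": {
  "moves": [
    {"dp": [-42, 25, 0], "fingers": 0},
    {"dp": [-42, 25, 0], "fingers": 0},
    {"dp": [-42, 25, 0], "fingers": 0},
    {"dp": [-42, 25, 0], "fingers": 0},
    {"dp": [-42, 25, 0], "fingers": 0}
  ]
}}

```text
validation failed for argument at $.mo...
```

```bash
cat >> h.py <<'E'
import pickle
def snap(name,view=True):
    from cell import env
    m=env.camera_model('wrist'); im=env.read_camera('wrist')
    pickle.dump(m,open(f'pics/{name}.pkl','wb')); cv2.imwrite(f'pics/{name}.png',im[:,:,::-1])
    if view: cv2.imwrite(f'pics/{name}_b.png',cv2.resize(im[:,:,::-1],(800,600),interpolation=cv2.INTER_CUBIC))
def load(name): return pickle.load(open(f'pics/{name}.pkl','rb')),cv2.imread(f'pics/{name}.png')
def pose():
    from cell import env
    o=env.get_obs(); print(round(o['time_s'],2),o['tool_pos'].round(4),o['tool_rot'].round(2),'grip',round(o['grip_width'],4),round(float(np.max(o['grasp_force'])),1),'F',o['force'].round(1))
E
python3 - <<'E'
from h import *
pose(); snap('w1'); go(.44,-.20,.30,90)
E
```

```text
0.72 [0.2713 0.5904 0.2909] [-1.7996e+02  5.0000e-02  1.0832e+02] grip 0.087 0.0 F [-0.1 -0.1 -0.7]
turn [ 0.0008 -0.0011  0.3148] rows 1.7 | shift [-790.9  168.4   -7.4] norm 809.0 rows 12.9
```

View pics/w1_b.png

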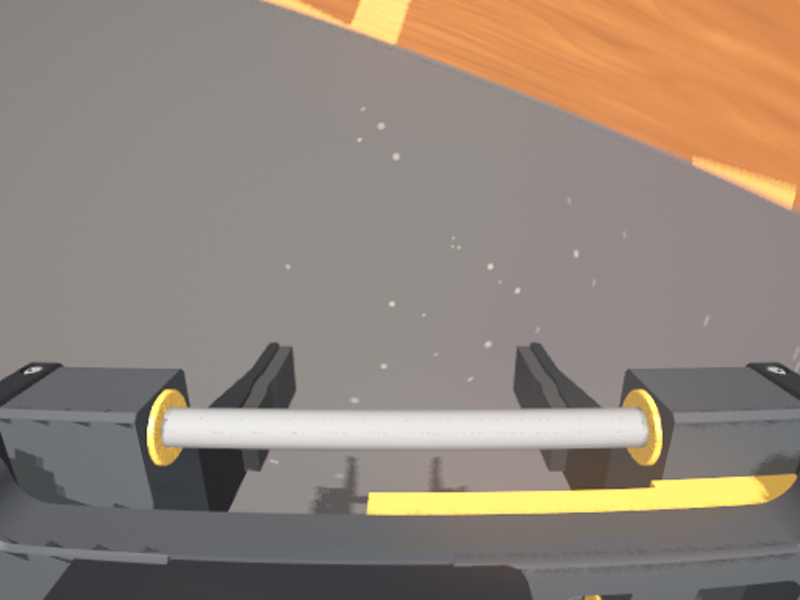

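The gripper hides the lower 40% of the wrist image, so only the area on the tool's +x side can be seen. I'll use yaw 0, which puts the view ahead of the tool.

Request:
{"op": "step_arm", "data": {
  "moves": [
    {"dp": [0, 0, 0], "dr": [0, 0, 0.171], "fingers": 0},
    {"dp": [0, 0, 0], "dr": [0, 0, 0.171], "fingers": 0},
    {"dp": [0, 0, 0], "dr": [0, 0, 0.171], "fingers": 0},
    {"dp": [0, 0, 0], "dr": [0, 0, 0.171], "fingers": 0},
    {"dp": [0, 0, 0], "dr": [0, 0, 0.171], "fingers": 0}
  ]
}}

```text
time_s: 1.4
tool_pos: [0.2713, 0.5904, 0.2905]
tool_rot: [180.0, 0.1, 59.5]
force: [-0.3, 0.1, 0.3]
grip_width: 0.0873
grasp_force: 0.0
```

Request:
{"op": "step_arm", "data": {
  "moves": [
    {"dp": [-33, 40, 0], "dr": [0, 0, 0], "fingers": 0},
    {"dp": [-33, 40, 0], "dr": [0, 0, 0], "fingers": 0},
    {"dp": [-33, 40, 0], "dr": [0, 0, 0], "fingers": 0},
    {"dp": [-33, 40, 0], "dr": [0, 0, 0], "fingers": 0},
    {"dp": [-33, 40, 0], "dr": [0, 0, 0], "fingers": 0}
  ]
}}

```text
time_s: 2.02
tool_pos: [0.3609, 0.3453, 0.2908]
tool_rot: [180.0, 0.0, 59.8]
force: [0.2, 0.0, 0.6]
grip_width: 0.0868
grasp_force: 0.0
```

Request:
{"op": "step_arm", "data": {
  "moves": [
    {"dp": [-33, 40, 0], "dr": [0, 0, 0], "fingers": 0},
    {"dp": [-33, 40, 0], "dr": [0, 0, 0], "fingers": 0},
    {"dp": [-33, 40, 0], "dr": [0, 0, 0], "fingers": 0},
    {"dp": [0, 0, 0], "dr": [0, 0, 0.171], "fingers": 0},
    {"dp": [0, 0, 0], "dr": [0, 0, 0.171], "fingers": 0}
  ]
}}

```text
time_s: 2.65
tool_pos: [0.4141, 0.2002, 0.291]
tool_rot: [-180.0, 0.0, 39.8]
force: [-0.5, 0.8, -0.1]
grip_width: 0.0868
grasp_force: 0.0
```

Request:
{"op": "step_arm", "data": {
  "moves": [
    {"dp": [0, 0, 0], "dr": [0, 0, 0.171], "fingers": 0},
    {"dp": [0, 0, 0], "dr": [0, 0, 0.171], "fingers": 0},
    {"dp": [0, 0, 0], "dr": [0, 0, 0.171], "fingers": 0},
    {"dp": [0, 0, 0], "dr": [0, 0, 0.171], "fingers": 0},
    {"dp": [0, 0, 0], "dr": [0, 0, 0], "fingers": 0}
  ]
}}

```text
time_s: 3.28
tool_pos: [0.4139, 0.2009, 0.2909]
tool_rot: [180.0, 0.0, 1.0]
force: [-0.7, 0.3, -0.6]
grip_width: 0.087
grasp_force: 0.0
```

Run:
```python
from h import *
pose(); snap('p1'); go(.42,-.24,.30,0)
```

```text
3.27 [0.4139 0.2009 0.2909] [1.7998e+02 2.0000e-02 1.0500e+00] grip 0.087 0.0 F [-0.7  0.3 -0.6]
turn [0.0003 0.0003 0.0193] rows 0.1 | shift [  6.  440.9  -9.1] norm 441.0 rows 7.1
```

View pics/p1_b.png

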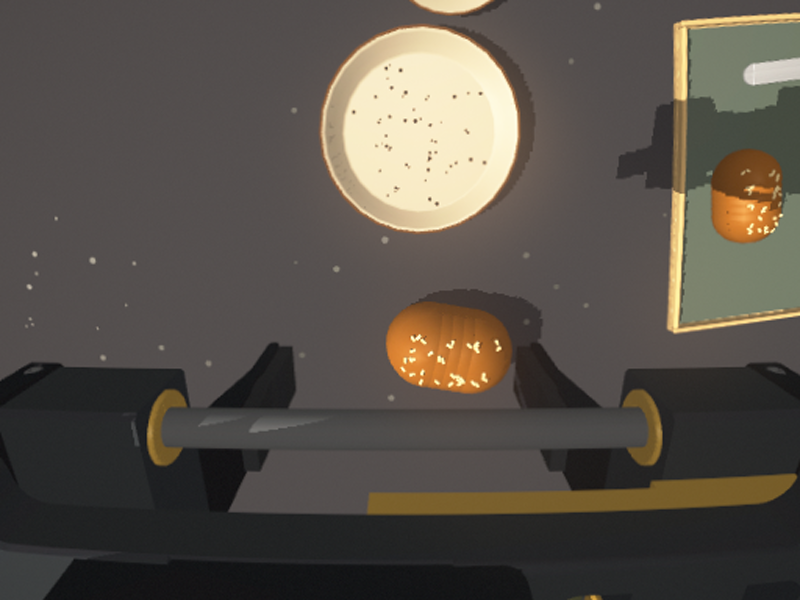

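The plate's centre is at (420,128) with the saucer cut off above it. A big roll is at (448,347) and the tray starts at x≈680. Next I'll look over the tray from two places.

Request:
{"op": "step_arm", "data": {
  "moves": [
    {"dp": [0, 55, 0], "dr": [0, 0, 0.0], "fingers": 0},
    {"dp": [0, 55, 0], "dr": [0, 0, 0], "fingers": 0},
    {"dp": [0, 55, 0], "dr": [0, 0, 0], "fingers": 0},
    {"dp": [0, 55, 0], "dr": [0, 0, 0], "fingers": 0},
    {"dp": [0, 55, 0], "dr": [0, 0, 0], "fingers": 0}
  ]
}}

```text
time_s: 3.95
tool_pos: [0.4179, -0.0756, 0.2913]
tool_rot: [-180.0, -0.0, 1.1]
force: [1.2, 0.7, 0.2]
grip_width: 0.0869
grasp_force: 0.0
```

Request:
{"op": "step_arm", "data": {
  "moves": [
    {"dp": [0, 55, 0], "dr": [0, 0, 0.0], "fingers": 0},
    {"dp": [-20, 55, 0], "dr": [0, 0, 0], "fingers": 0},
    {"dp": [-20, 50, 0], "dr": [0, 0, 0], "fingers": 0},
    {"dp": [0, 0, 0], "dr": [0, 0, 0], "fingers": 0},
    {"dp": [0, 0, 0], "dr": [0, 0, 0], "fingers": 0}
  ]
}}

```text
time_s: 4.58
tool_pos: [0.3808, -0.2337, 0.2911]
tool_rot: [-180.0, -0.0, 1.0]
force: [0.3, 1.0, 0.5]
grip_width: 0.0872
grasp_force: 0.0
```

Run:
```python
from h import *
pose(); snap('t1');
```

```text
4.58 [ 0.3808 -0.2337  0.2911] [-1.7995e+02 -2.0000e-02  1.0000e+00] grip 0.0872 0.0 F [0.3 1.  0.5]
```

Request:
{"op": "step_arm", "data": {
  "moves": [
    {"dp": [15, -30, 0], "dr": [0, 0, 0.0], "fingers": 0},
    {"dp": [15, -30, 0], "dr": [0, 0, 0], "fingers": 0},
    {"dp": [0, -30, 0], "dr": [0, 0, 0], "fingers": 0},
    {"dp": [0, 0, 0], "dr": [0, 0, 0], "fingers": 0},
    {"dp": [0, 0, 0], "dr": [0, 0, 0], "fingers": 0}
  ]
}}

```text
time_s: 5.25
tool_pos: [0.4094, -0.1438, 0.2912]
tool_rot: [180.0, 0.0, 1.0]
force: [0.2, -0.1, -0.3]
grip_width: 0.0868
grasp_force: 0.0
```

Run:
```python
from h import *
pose(); snap('t2');
```

```text
5.25 [ 0.4094 -0.1438  0.2912] [1.7996e+02 1.0000e-02 9.7000e-01] grip 0.0868 0.0 F [ 0.2 -0.1 -0.3]
```

View pics/t1_b.png

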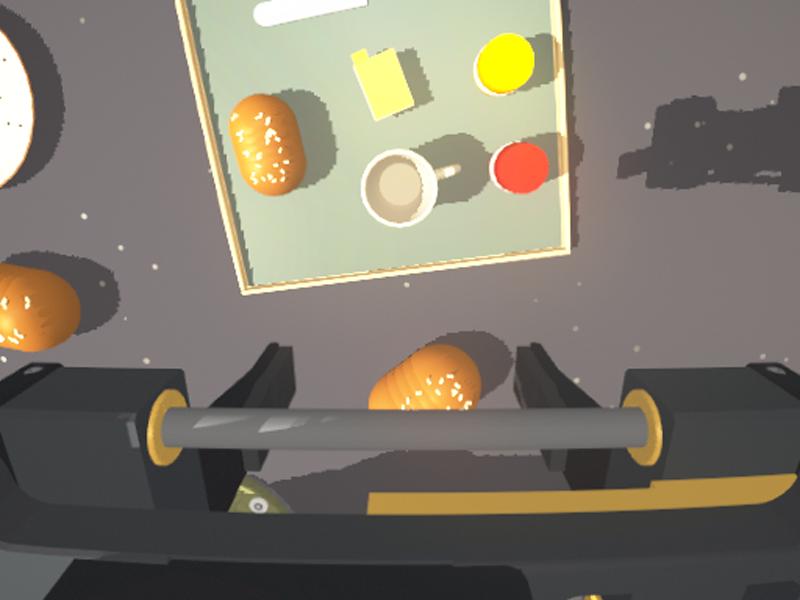

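View pics/t2_b.png

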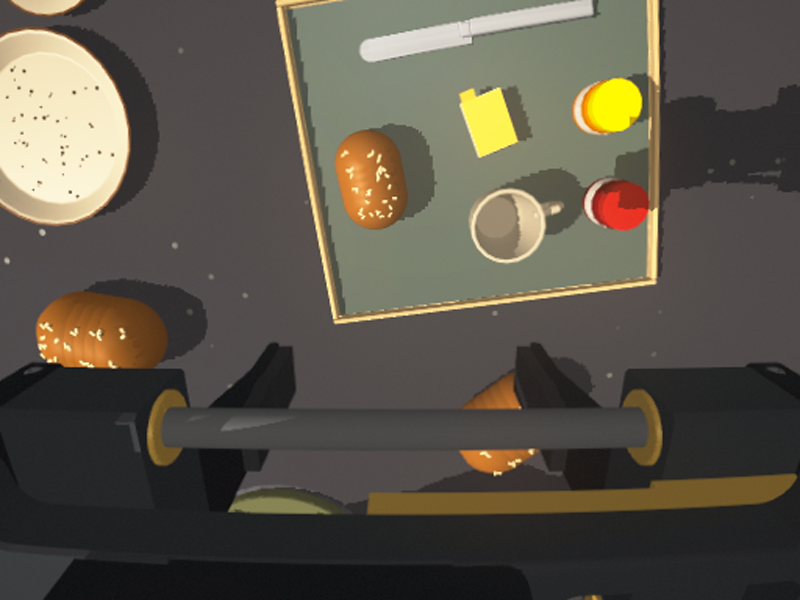

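In t2 the roll is at (371,179), butter (489,122) with a tab at one corner, honey (612,104), cup (508,226) with its handle at (553,209), and jam (620,204). The knife runs from (362,50) to (593,8). Its wider left part looks like the blade, so I'll zoom in to check.

Run:
```python
from h import *
m,im=load('t2')
cv2.imwrite('pics/kz.png',cv2.resize(im[0:50,220:390],None,fx=4.7,fy=4.7,interpolation=cv2.INTER_CUBIC))
hsvs={}
top=cv2.imread('pics/top0.png')
from cell import env
M={'t1':load('t1'),'t2':load('t2'),'p1':load('p1'),'top':(env.camera_model('top'),top)}
def comp(mask,near):
    n,l,s,c=cv2.connectedComponentsWithStats(mask.astype(np.uint8))
    ids=[i for i in range(1,n) if s[i,4]>30]
    i=min(ids,key=lambda i:np.hypot(*(c[i]-near))); return l==i,c[i],s[i,4]
s=.64
H={'red':dict(t1=(520,167),t2=(622,204),top=(605,340)),'yel':dict(t1=(505,63),t2=(614,104),top=(595,290)),'but':dict(t1=(386,85),t2=(490,123),top=(532,299)),'roll':dict(t1=(268,145),t2=(371,179),top=(468,329))}
rng={'red':lambda h:((h[...,0]<6)|(h[...,0]>174))&(h[...,1]>190)&(h[...,2]>70),'yel':lambda h:(abs(h[...,0].astype(int)-30)<5)&(h[...,1]>200),'but':lambda h:(abs(h[...,0].astype(int)-27)<6)&(h[...,1]>110)&(h[...,2]>110),'roll':lambda h:(h[...,0]<19)&(h[...,1]>110)}
Z={'red':.053,'yel':.053,'but':.025,'roll':.022}
for k,hh in H.items():
    px={}
    for v,hint in hh.items():
        mm,I=M[v]; mask=rng[k](cv2.cvtColor(I,cv2.COLOR_BGR2HSV))
        if k=='roll': mask=cv2.morphologyEx(mask.astype(np.uint8),cv2.MORPH_CLOSE,np.ones((5,5)))
        r,c,a=comp(mask,np.array(hint)*s)
        cnt=max(cv2.findContours(r.astype(np.uint8),0,1)[0],key=len)
        if k in('red','yel'): e=cv2.fitEllipse(cnt); px[v]=e[0]
        else: px[v]=c
        W=atz(mm,cnt.reshape(-1,2),Z[k])[:,:2].astype(np.float32)*1000
        rect=cv2.minAreaRect(W)
        print(k,v,a,'px',np.round(px[v],1),'rect',np.round(rect[0],1),np.round(rect[1],1),round(rect[2],1),'ctr',atz(mm,[px[v]],Z[k])[0].round(4))
    for pr in(('t1','t2'),('t1','t2','top')): print('   tri',tri([M[v][0] for v in pr],[px[v] for v in pr]).round(4))
```

```text
red t1 164 px [342.3 102.6] rect [ 457.3 -338.3] [25.9 15.8] 45.5 ctr [ 0.458  -0.3375  0.053 ]
red t2 817 px [397.5 131.6] rect [ 452.6 -323.8] [47.7 38.4] 74.9 ctr [ 0.452  -0.3247  0.053 ]
red top 215 px [387.9 217.7] rect [ 450.6 -328.8] [37.  39.8] 0.0 ctr [ 0.45   -0.3284  0.053 ]
   tri [ 0.4526 -0.3461  0.0136]
   tri [ 0.4518 -0.3432  0.0167]
yel t1 1018 px [323.4  40. ] rect [ 530.5 -308.2] [39.4 43.7] 30.8 ctr [ 0.5308 -0.3083  0.053 ]
yel t2 879 px [393.   66.7] rect [ 531.6 -308.5] [39.3 41. ] 51.2 ctr [ 0.5319 -0.308   0.053 ]
yel top 222 px [381.  185.1] rect [ 530.5 -311.5] [39.9 39.7] 89.9 ctr [ 0.5302 -0.3113  0.053 ]
   tri [ 0.5318 -0.3091  0.0501]
   tri [ 0.5312 -0.3098  0.0512]
but t1 999 px [244.6  52.3] rect [ 520.9 -212. ] [54.1 32.9] 23.4 ctr [ 0.5186 -0.2125  0.025 ]
but t2 1040 px [312.3  76.7] rect [ 520.4 -212.6] [55.2 34.8] 23.1 ctr [ 0.5185 -0.2127  0.025 ]
but top 286 px [339.9 190.8] rect [ 518.5 -214.8] [54.8 36.9] 22.1 ctr [ 0.5165 -0.2151  0.025 ]
   tri [ 0.5184 -0.2125  0.0261]
   tri [ 0.5172 -0.2126  0.0326]
roll t1 1651 px [176.9  91.1] rect [ 466.9 -114.3] [85.7 56.7] 9.9 ctr [ 0.469  -0.1207  0.022 ]
roll t2 2317 px [237.2 114.4] rect [ 466.3 -113.2] [85.7 57.9] 13.1 ctr [ 0.4674 -0.1129  0.022 ]
roll top 659 px [300.1 211.2] rect [ 463.7 -115.3] [84.5 56.8] 13.1 ctr [ 0.4638 -0.115   0.022 ]
   tri [ 0.4675 -0.1115 -0.0094]
   tri [ 0.4666 -0.115   0.0067]
```

View pics/kz.png

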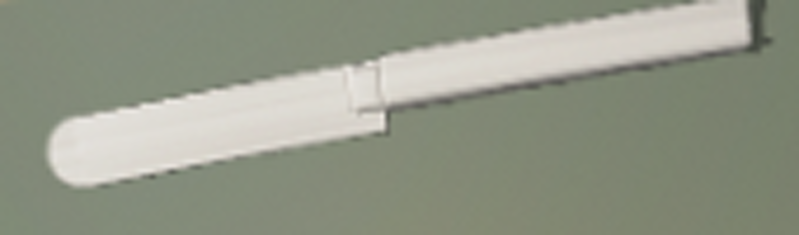

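The zoom confirms it: the handle points to −y, the blade tip to +y, and the wide blade edge faces −x. Next I'll measure the cup, jam, knife, tray rim, plate and saucer.

Run:
```python
from h import *
from cell import env
M={k:load(k) for k in('t1','t2','p1')}; M['top']=(env.camera_model('top'),cv2.imread('pics/top0.png'))
s=.64
def T(n,hints): print(n,'tri',tri([M[v][0] for v in hints],[np.array(p)*s for p in hints.values()]).round(4))
T('cup',dict(t1=(399,188.5),t2=(508,226))); T('jam',dict(t1=(520.5,167),t2=(622,205)))
T('handle end',dict(t1=(459,170),t2=(562,207)))
f=lambda v,p,z:print('  ',v,p,atz(M[v][0],[np.array(p)*s],z)[0].round(4))
f('t1',(399,188.5),.063);f('t2',(508,226),.063);f('top',(545,351.5),.063)
f('t1',(460,170),.04);f('t2',(563,207),.04)
f('t1',(520.5,167),.053);f('t2',(622,205),.053)
m=M['t2'][0]
for n,p,z in(('tip',(47,150),.0076),('handle end',(750,22),.012),('jun_up',(382,58),.012),('jun_lo',(385,108),.011),('bladecorner',(385,132),.0076)):
    print(n,atz(m,[(220+p[0]/4.7,p[1]/4.7)],z)[0].round(4))
print('tray rim inner L/bottom/R'); 
for p in((289,10),(341,312),(654,275),(651,10)): f('t2',p,.014)
for v,hint,z in(('p1',(420,128),.018),('top',(285,300),.018),('top',(300,207),.014)):
    mm,I=M[v]; h=cv2.cvtColor(I,cv2.COLOR_BGR2HSV); g=(h[...,2]>105)&(h[...,0]<35)&(h[...,1]>20)
    n,l,st,c=cv2.connectedComponentsWithStats(g.astype(np.uint8)); i=l[int(hint[1]*s),int(hint[0]*s)]
    cnt=max(cv2.findContours((l==i).astype(np.uint8),0,1)[0],key=len)
    W=atz(mm,cnt.reshape(-1,2),z)[:,:2].astype(np.float32)*1e3
    e=cv2.fitEllipse(W); (cx,cy),r=cv2.minEnclosingCircle(W); print(v,st[i,4],np.round(e[0],1),np.round(e[1],1),'mec',round(cx,1),round(cy,1),round(r,1))
```

```text
cup tri [ 0.434  -0.228   0.0621]
jam tri [ 0.4523 -0.3269  0.05  ]
handle end tri [ 0.4486 -0.2773  0.0444]
   t1 (399, 188.5) [ 0.4341 -0.228   0.063 ]
   t2 (508, 226) [ 0.4342 -0.2278  0.063 ]
   top (545, 351.5) [ 0.4314 -0.2295  0.063 ]
   t1 (460, 170) [ 0.4484 -0.2786  0.04  ]
   t2 (563, 207) [ 0.4481 -0.2797  0.04  ]
   t1 (520.5, 167) [ 0.4525 -0.3262  0.053 ]
   t2 (622, 205) [ 0.4525 -0.3254  0.053 ]
tip [ 0.5749 -0.1025  0.0076]
handle end [ 0.6132 -0.2987  0.012 ]
jun_up [ 0.5997 -0.1959  0.012 ]
jun_lo [ 0.587  -0.1975  0.011 ]
bladecorner [ 0.5814 -0.1982  0.0076]
tray rim inner L/bottom/R
   t2 (289, 10) [ 0.6046 -0.0447  0.014 ]
   t2 (341, 312) [ 0.3396 -0.0828  0.014 ]
   t2 (654, 275) [ 0.3821 -0.3867  0.014 ]
   t2 (651, 10) [ 0.6136 -0.3484  0.014 ]
p1 14229 [508.4 186.1] [172.5 186.7] mec 506.5 181.5 96.9
top 86698 [601.   53.8] [1040.  1174.3] mec 740.4 1.8 747.6
top 86698 [601.6  54. ] [1043.9 1178.7] mec 741.5 1.8 750.4
```

```bash
cat >> h.py <<'E'
from scipy.optimize import minimize
from scipy.ndimage import map_coordinates
def fitcirc(m,im,x,y,r,z):
    h=cv2.GaussianBlur(im,(3,3),0).astype(float).min(2) if False else cv2.GaussianBlur(cv2.cvtColor(im,cv2.COLOR_BGR2GRAY),(3,3),0).astype(float)
    g=np.hypot(cv2.Sobel(h,-1,1,0),cv2.Sobel(h,-1,0,1)); g=cv2.GaussianBlur(np.minimum(g,200),(0,0),1)
    t=np.linspace(0,2*np.pi,180,endpoint=False)
    def f(p):
        q=proj(m,np.c_[p[0]+p[2]*np.cos(t),p[1]+p[2]*np.sin(t),0*t+z]); ok=(q[:,0]>1)&(q[:,0]<510)&(q[:,1]>1)&(q[:,1]<382)
        return -map_coordinates(g,[q[ok,1],q[ok,0]],order=1).mean()
    best=min(((f((a,b,r)),a,b) for a in np.arange(x-.008,x+.0081,.001) for b in np.arange(y-.008,y+.0081,.001)))
    o=minimize(f,(best[1],best[2],r),method='Nelder-Mead',options=dict(initial_simplex=[(best[1],best[2],r),(best[1]+.002,best[2],r),(best[1],best[2]+.002,r),(best[1],best[2],r+.002)]))
    return o.x.round(4),round(o.fun,1)
E
python3 - <<'E'
from h import *
from cell import env
top=(env.camera_model('top'),cv2.imread('pics/top0.png'))
print('plate p1',fitcirc(*load('p1'),.508,.185,.0875,.017)); print('plate top',fitcirc(*top,.508,.185,.0875,.017)); print('sauc top',fitcirc(*top,.662,.164,.058,.013))
print('plate t2',fitcirc(*load('t2'),.508,.185,.0875,.017))
print('cup t1',fitcirc(*load('t1'),.434,-.228,.031,.063),fitcirc(*load('t2'),.434,-.228,.031,.063))
print('jam',fitcirc(*load('t1'),.4525,-.326,.0205,.053),fitcirc(*load('t2'),.4525,-.326,.0205,.053))
go(.4665,-.115,.12,13);go(.4665,-.115,.034,13,start=(.4665,-.115,.12,13))
E
```

```text
plate p1 (array([0.5109, 0.1898, 0.0858]), np.float64(-178.4))
plate top (array([0.5091, 0.1876, 0.0865]), np.float64(-161.6))
sauc top (array([0.6626, 0.1653, 0.0567]), np.float64(-174.4))
plate t2 (array([0.5111, 0.1901, 0.0861]), np.float64(-185.7))
cup t1 (array([ 0.4345, -0.23  ,  0.0287]), np.float64(-136.6)) (array([ 0.4343, -0.2275,  0.0306]), np.float64(-164.2))
jam (array([ 0.4524, -0.3259,  0.0213]), np.float64(-102.5)) (array([ 0.4542, -0.315 ,  0.0177]), np.float64(-88.4))
turn [ 0.0004 -0.     -0.2114] rows 1.1 | shift [ 62.3 -15.7 171.2] norm 183.0 rows 2.9
turn [0. 0. 0.] rows 0.0 | shift [ 0. -0. 86.] norm 86.0 rows 1.4
```

Request:
{"op": "step_arm", "data": {
  "moves": [
    {"dp": [0, 0, 0], "dr": [0, 0, -0.106], "fingers": 0.22},
    {"dp": [0, 0, 0], "dr": [0, 0, -0.106], "fingers": 0.22},
    {"dp": [21, -5, 57], "dr": [0, 0, 0], "fingers": 0.22},
    {"dp": [21, -5, 57], "dr": [0, 0, 0], "fingers": 0.22},
    {"dp": [20, -5, 57], "dr": [0, 0, 0], "fingers": 0.22}
  ]
}}

```text
time_s: 5.92
tool_pos: [0.4673, -0.1158, 0.1192]
tool_rot: [180.0, -0.2, 13.0]
force: [0.9, 1.9, 0.3]
grip_width: 0.0683
grasp_force: 0.0
```

Request:
{"op": "step_arm", "data": {
  "moves": [
    {"dp": [0, 0, 30], "dr": [0, 0, 0], "fingers": 0.22},
    {"dp": [0, 0, 10], "dr": [0, 0, 0], "fingers": 0.22},
    {"dp": [0, 0, 0], "dr": [0, 0, 0], "fingers": 0.22},
    {"dp": [0, 0, 0], "dr": [0, 0, 0], "fingers": 0.22},
    {"dp": [0, 0, 0], "dr": [0, 0, 0], "fingers": 0.22}
  ]
}}

```text
time_s: 6.55
tool_pos: [0.4673, -0.1156, 0.0816]
tool_rot: [-180.0, -0.2, 13.0]
force: [0.5, 0.0, 0.0]
grip_width: 0.068
grasp_force: 0.0
```

Run:
```python
from h import *
pose(); snap('r1'); go(.4665,-.115,.034,13)
```

```text
6.55 [ 0.4673 -0.1156  0.0816] [-1.7999e+02 -1.7000e-01  1.2990e+01] grip 0.068 0.0 F [0.5 0.  0. ]
turn [-0.0002 -0.0025 -0.0001] rows 0.0 | shift [-0.4 -0.6 47.4] norm 47.0 rows 0.8
```

View pics/r1_b.png

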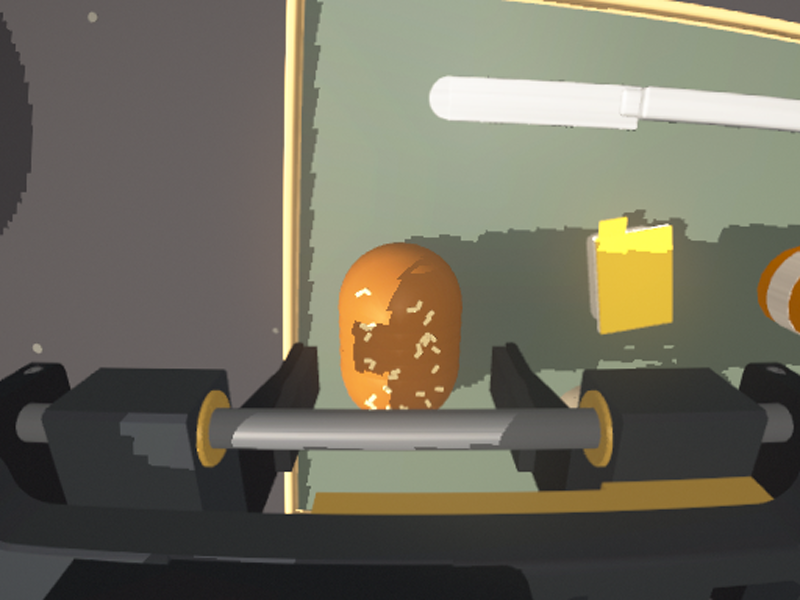

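The roll is upright in the view, spanning x 340–460 between the fingers at 318 and 490, so it is centred and aligned. Descend and grip.

Request:
{"op": "step_arm", "data": {
  "moves": [
    {"dp": [0, 0, 30], "dr": [0, 0, 0], "fingers": 0.22},
    {"dp": [0, 0, 17], "dr": [0, 0, 0], "fingers": 0.22},
    {"dp": [0, 0, 0], "dr": [0, 0, 0], "fingers": 0.22},
    {"dp": [0, 0, 0], "dr": [0, 0, 0], "fingers": 0.6},
    {"dp": [0, 0, 0], "dr": [0, 0, 0], "fingers": 0.6}
  ],
  "squeeze": 12
}}

```text
time_s: 7.22
tool_pos: [0.4669, -0.1155, 0.034]
tool_rot: [180.0, -0.1, 13.0]
force: [-0.1, 0.9, 1.3]
grip_width: 0.0576
grasp_force: 12.0
```

Request:
{"op": "step_arm", "data": {
  "moves": [
    {"dp": [0, 0, 0], "dr": [0, 0, 0], "fingers": 0.6},
    {"dp": [0, 0, 0], "dr": [0, 0, 0], "fingers": 0.6},
    {"dp": [0, 0, -20], "dr": [0, 0, 0], "fingers": 0.6},
    {"dp": [0, 0, -30], "dr": [0, 0, 0], "fingers": 0.6},
    {"dp": [0, 0, -40], "dr": [0, 0, 0], "fingers": 0.6}
  ]
}}

```text
time_s: 7.85
tool_pos: [0.4652, -0.1154, 0.1233]
tool_rot: [-180.0, 0.1, 13.0]
force: [0.7, 0.8, -0.5]
grip_width: 0.0576
grasp_force: 12.0
```

Run:
```python
from h import *
pose(); go(.511,.190,.125,0)
```

```text
7.85 [ 0.4652 -0.1154  0.1233] [-1.7999e+02  1.3000e-01  1.2990e+01] grip 0.0576 12.0 F [ 0.7  0.8 -0.5]
turn [1.000e-04 2.400e-03 2.267e-01] rows 1.2 | shift [  45.8 -305.4   -1.7] norm 309.0 rows 4.9
```

Request:
{"op": "step_arm", "data": {
  "moves": [
    {"dp": [0, 0, 0], "dr": [0, 0, 0.113], "fingers": 0.6},
    {"dp": [0, 0, 0], "dr": [0, 0, 0.113], "fingers": 0.6},
    {"dp": [7, -45, 0], "dr": [0, 0, 0], "fingers": 0.6},
    {"dp": [7, -45, 0], "dr": [0, 0, 0], "fingers": 0.6},
    {"dp": [7, -45, 0], "dr": [0, 0, 0], "fingers": 0.6}
  ]
}}

```text
time_s: 8.48
tool_pos: [0.487, 0.0209, 0.1232]
tool_rot: [-180.0, -0.0, 0.0]
force: [1.9, -0.9, -1.2]
grip_width: 0.0578
grasp_force: 12.0
```

Request:
{"op": "step_arm", "data": {
  "moves": [
    {"dp": [7, -45, 0], "dr": [0, 0, 0], "fingers": 0.6},
    {"dp": [7, -45, 0], "dr": [0, 0, 0], "fingers": 0.6},
    {"dp": [7, -45, 0], "dr": [0, 0, 0], "fingers": 0.6},
    {"dp": [4, -35, 0], "dr": [0, 0, 0], "fingers": 0.6},
    {"dp": [0, 0, 0], "dr": [0, 0, 0], "fingers": 0.6}
  ]
}}

```text
time_s: 9.1
tool_pos: [0.5113, 0.1932, 0.1227]
tool_rot: [-180.0, 0.0, 0.4]
force: [-0.3, -0.0, -1.3]
grip_width: 0.0581
grasp_force: 12.0
```

Run:
```python
from h import *
pose(); go(.511,.190,.0345,0); snap('q1',False); 
m,im=load('q1'); print(fitcirc(m,im,.511,.189,.0875,.017)); print(fitcirc(m,im,.6645,.1675,.058,.013))
```

```text
9.1 [0.5113 0.1932 0.1227] [-1.7999e+02  3.0000e-02  3.7000e-01] grip 0.0581 12.0 F [-0.3 -0.  -1.3]
turn [-0.0002  0.0005  0.0065] rows 0.0 | shift [-0.3  3.2 88.2] norm 88.0 rows 1.4
(array([0.5108, 0.1892, 0.0854]), np.float64(-121.0))
(array([0.6651, 0.1667, 0.0567]), np.float64(-184.7))
```

Request:
{"op": "step_arm", "data": {
  "moves": [
    {"dp": [0, 3.6, 40], "dr": [0, 0, 0.006], "fingers": 0.6},
    {"dp": [0, 0, 30], "dr": [0, 0, 0], "fingers": 0.6},
    {"dp": [0, 0, 12], "dr": [0, 0, 0], "fingers": 0.6},
    {"dp": [0, 0, 5], "dr": [0, 0, 0], "fingers": 0.6},
    {"dp": [0, 0, 1], "dr": [0, 0, 0], "fingers": 0.6}
  ]
}}

```text
time_s: 9.78
tool_pos: [0.5127, 0.1859, 0.036]
tool_rot: [-180.0, -0.1, -0.3]
force: [-0.1, -0.1, -0.4]
grip_width: 0.058
grasp_force: 12.0
```

Request:
{"op": "step_arm", "data": {
  "moves": [
    {"dp": [0, 0, 0], "dr": [0, 0, 0], "fingers": 0.2},
    {"dp": [0, 0, 0], "dr": [0, 0, 0], "fingers": 0.15},
    {"dp": [0, 0, 0], "dr": [0, 0, 0], "fingers": 0.15},
    {"dp": [0, 0, -30], "dr": [0, 0, 0], "fingers": 0.15},
    {"dp": [0, 0, -50], "dr": [0, 0, 0], "fingers": 0.15}
  ]
}}

```text
time_s: 10.4
tool_pos: [0.5106, 0.1855, 0.1148]
tool_rot: [179.9, 0.2, -0.3]
force: [1.0, 0.6, 0.4]
grip_width: 0.0741
grasp_force: 0.0
```

Request:
{"op": "step_arm", "data": {
  "moves": [
    {"dp": [-50, 0, 0], "dr": [0, 0, 0], "fingers": 0.15},
    {"dp": [-50, 0, 0], "dr": [0, 0, 0], "fingers": 0.15},
    {"dp": [0, 0, -40], "dr": [0, 0, 0], "fingers": 0.15},
    {"dp": [0, 0, 0], "dr": [0, 0, 0], "fingers": 0.15},
    {"dp": [0, 0, 0], "dr": [0, 0, 0], "fingers": 0.15}
  ]
}}

```text
time_s: 11.02
tool_pos: [0.4123, 0.1866, 0.1555]
tool_rot: [-180.0, -0.0, -0.3]
force: [-0.1, -0.1, -0.1]
grip_width: 0.074
grasp_force: 0.0
```

Run:
```python
from h import *
pose(); snap('q2',True); 
m,im=load('q2'); print(fitcirc(m,im,.511,.189,.0875,.017)); print(fitcirc(m,im,.6645,.1675,.058,.013))
go(.434,-.2275,.15,105.6)
```

```text
11.03 [0.4123 0.1866 0.1555] [-1.7995e+02 -4.0000e-02 -3.1000e-01] grip 0.074 0.0 F [-0.1 -0.1 -0.1]
(array([0.5108, 0.1895, 0.0855]), np.float64(-180.0))
(array([0.6565, 0.1595, 0.058 ]), np.float64(nan))
turn [-0.0000e+00  2.0000e-04 -1.8487e+00] rows 9.9 | shift [-404.5  -90.2    5. ] norm 414.0 rows 6.6h.py:43: RuntimeWarning: Mean of empty slice.
  return -map_coordinates(g,[q[ok,1],q[ok,0]],order=1).mean()
  ret = ret.dtype.type(ret / rcount)
```

View pics/q2_b.png

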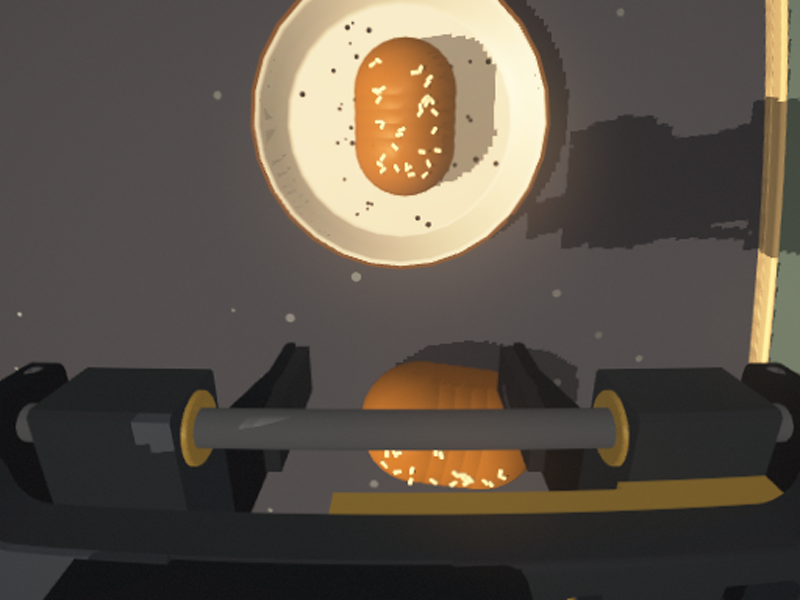

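The roll sits about 4 mm right of the plate's centre and the plate hasn't moved. From here on I'll let the arm settle before reading poses. Next is the cup.

Request:
{"op": "step_arm", "data": {
  "moves": [
    {"dp": [0, 0, 0], "dr": [0, 0, -0.168], "fingers": 0.15},
    {"dp": [0, 0, 0], "dr": [0, 0, -0.168], "fingers": 0.15},
    {"dp": [0, 0, 0], "dr": [0, 0, -0.168], "fingers": 0.15},
    {"dp": [0, 0, 0], "dr": [0, 0, -0.168], "fingers": 0.15},
    {"dp": [0, 0, 0], "dr": [0, 0, -0.168], "fingers": 0.15}
  ]
}}

```text
time_s: 11.7
tool_pos: [0.4119, 0.186, 0.1543]
tool_rot: [180.0, 0.1, 48.1]
force: [0.3, -1.2, 0.4]
grip_width: 0.0736
grasp_force: 0.0
```

Request:
{"op": "step_arm", "data": {
  "moves": [
    {"dp": [0, 0, 0], "dr": [0, 0, -0.168], "fingers": 0.15},
    {"dp": [0, 0, 0], "dr": [0, 0, -0.168], "fingers": 0.15},
    {"dp": [0, 0, 0], "dr": [0, 0, -0.168], "fingers": 0.15},
    {"dp": [0, 0, 0], "dr": [0, 0, -0.168], "fingers": 0.15},
    {"dp": [0, 0, 0], "dr": [0, 0, -0.168], "fingers": 0.15}
  ]
}}

```text
time_s: 12.32
tool_pos: [0.4119, 0.186, 0.1543]
tool_rot: [-179.9, 0.1, 96.2]
force: [-0.4, 1.2, -0.2]
grip_width: 0.0738
grasp_force: 0.0
```

Request:
{"op": "step_arm", "data": {
  "moves": [
    {"dp": [0, 0, 0], "dr": [0, 0, -0.168], "fingers": 0.15},
    {"dp": [-50, -11, 0], "dr": [0, 0, 0], "fingers": 0.15},
    {"dp": [-50, -11, 0], "dr": [0, 0, 0], "fingers": 0.15},
    {"dp": [-50, -11, 0], "dr": [0, 0, 0], "fingers": 0.15},
    {"dp": [-50, -11, 0], "dr": [0, 0, 0], "fingers": 0.15}
  ]
}}

```text
time_s: 12.95
tool_pos: [0.4231, -0.02, 0.1547]
tool_rot: [-179.9, 0.0, 105.6]
force: [0.2, 0.1, 0.8]
grip_width: 0.0739
grasp_force: 0.0
```

Request:
{"op": "step_arm", "data": {
  "moves": [
    {"dp": [-50, -11, 0], "dr": [0, 0, 0], "fingers": 0.15},
    {"dp": [-50, -11, 0], "dr": [0, 0, 0], "fingers": 0.15},
    {"dp": [-50, -11, 0], "dr": [0, 0, 0], "fingers": 0.15},
    {"dp": [-50, -11, 0], "dr": [0, 0, 0], "fingers": 0.15},
    {"dp": [0, 0, 0], "dr": [0, 0, 0], "fingers": 0.15}
  ]
}}

```text
time_s: 13.58
tool_pos: [0.4343, -0.2256, 0.1549]
tool_rot: [-179.7, 0.3, 105.3]
force: [-0.5, 0.1, -0.5]
grip_width: 0.074
grasp_force: 0.0
```

Request:
{"op": "step_arm", "data": {
  "moves": [
    {"dp": [0, 0, 0], "dr": [0, 0, 0], "fingers": 0.15},
    {"dp": [0, 0, 0], "dr": [0, 0, 0], "fingers": 0.15},
    {"dp": [0, 0, 0], "dr": [0, 0, 0], "fingers": 0.15},
    {"dp": [0, 0, 0], "dr": [0, 0, 0], "fingers": 0.15},
    {"dp": [0, 0, 0], "dr": [0, 0, 0], "fingers": 0.15}
  ]
}}

```text
time_s: 14.2
tool_pos: [0.4348, -0.2222, 0.1553]
tool_rot: [180.0, -0.0, 105.6]
force: [0.3, 0.4, -0.2]
grip_width: 0.0739
grasp_force: 0.0
```

Run:
```python
from h import *
pose(); go(.434,-.2275,.040,105.6)
```

```text
14.2 [ 0.4348 -0.2222  0.1553] [ 1.7995e+02 -3.0000e-02  1.0561e+02] grip 0.0739 0.0 F [ 0.3  0.4 -0.2]
turn [ 0.0008 -0.0005  0.0002] rows 0.0 | shift [ -4.9  -2.2 115.3] norm 115.0 rows 1.8
```

Request:
{"op": "step_arm", "data": {
  "moves": [
    {"dp": [-4.9, -2.2, 45], "dr": [0, 0, 0], "fingers": 0.15},
    {"dp": [0, 0, 40], "dr": [0, 0, 0], "fingers": 0.15},
    {"dp": [0, 0, 20], "dr": [0, 0, 0], "fingers": 0.15},
    {"dp": [0, 0, 10], "dr": [0, 0, 0], "fingers": 0.15},
    {"dp": [0, 0, 0], "dr": [0, 0, 0], "fingers": 0.15}
  ]
}}

```text
time_s: 14.82
tool_pos: [0.4338, -0.2278, 0.0402]
tool_rot: [-180.0, -0.0, 105.6]
force: [-0.3, 0.4, -0.1]
grip_width: 0.0739
grasp_force: 0.0
```

Request:
{"op": "step_arm", "data": {
  "moves": [
    {"dp": [0, 0, 0], "dr": [0, 0, 0], "fingers": 0.15},
    {"dp": [0, 0, 0], "dr": [0, 0, 0], "fingers": 0.25},
    {"dp": [0, 0, 0], "dr": [0, 0, 0], "fingers": 0.35},
    {"dp": [0, 0, 0], "dr": [0, 0, 0], "fingers": 0.5},
    {"dp": [0, 0, 0], "dr": [0, 0, 0], "fingers": 0.6}
  ],
  "squeeze": 14
}}

```text
time_s: 15.45
tool_pos: [0.434, -0.228, 0.0406]
tool_rot: [180.0, 0.0, 105.6]
force: [-2.2, 0.9, 5.3]
grip_width: 0.0598
grasp_force: 14.0
```

Request:
{"op": "step_arm", "data": {
  "moves": [
    {"dp": [0, 0, 0], "dr": [0, 0, 0], "fingers": 0.6},
    {"dp": [0, 0, -15], "dr": [0, 0, 0], "fingers": 0.6},
    {"dp": [0, 0, -30], "dr": [0, 0, 0], "fingers": 0.6},
    {"dp": [0, 0, -40], "dr": [0, 0, 0], "fingers": 0.6},
    {"dp": [0, 0, -20], "dr": [0, 0, 0], "fingers": 0.6}
  ]
}}

```text
time_s: 16.08
tool_pos: [0.4347, -0.2283, 0.1474]
tool_rot: [179.8, 0.0, 105.5]
force: [-0.1, 0.1, -1.8]
grip_width: 0.0602
grasp_force: 14.0
```

Run:
```python
from h import *
pose(); go(.665,.167,.145,90)
```

```text
16.07 [ 0.4347 -0.2283  0.1474] [1.7983e+02 3.0000e-02 1.0555e+02] grip 0.0602 14.0 F [-0.1  0.1 -1.8]
turn [3.100e-03 1.000e-04 2.714e-01] rows 1.5 | shift [395.3 230.3   2.4] norm 457.0 rows 7.3
```

Request:
{"op": "step_arm", "data": {
  "moves": [
    {"dp": [0, 0, 0], "dr": [0, 0, 0.136], "fingers": 0.6},
    {"dp": [0, 0, 0], "dr": [0, 0, 0.136], "fingers": 0.6},
    {"dp": [20, 12, 0], "dr": [0, 0, 0], "fingers": 0.6},
    {"dp": [36, 21, 0], "dr": [0, 0, 0], "fingers": 0.6},
    {"dp": [36, 21, 0], "dr": [0, 0, 0], "fingers": 0.6}
  ]
}}

```text
time_s: 16.7
tool_pos: [0.4885, -0.1348, 0.1458]
tool_rot: [179.9, -0.1, 89.9]
force: [0.2, 1.0, -2.2]
grip_width: 0.06
grasp_force: 14.0
```

Request:
{"op": "step_arm", "data": {
  "moves": [
    {"dp": [36, 21, 0], "dr": [0, 0, 0], "fingers": 0.6},
    {"dp": [36, 21, 0], "dr": [0, 0, 0], "fingers": 0.6},
    {"dp": [36, 21, 0], "dr": [0, 0, 0], "fingers": 0.6},
    {"dp": [36, 21, 0], "dr": [0, 0, 0], "fingers": 0.6},
    {"dp": [36, 21, 0], "dr": [0, 0, 0], "fingers": 0.6}
  ]
}}

```text
time_s: 17.32
tool_pos: [0.5934, 0.0457, 0.1458]
tool_rot: [180.0, 0.0, 90.0]
force: [0.4, -0.6, -1.1]
grip_width: 0.0601
grasp_force: 14.0
```

Request:
{"op": "step_arm", "data": {
  "moves": [
    {"dp": [36, 21, 0], "dr": [0, 0, 0], "fingers": 0.6},
    {"dp": [36, 21, 0], "dr": [0, 0, 0], "fingers": 0.6},
    {"dp": [36, 21, 0], "dr": [0, 0, 0], "fingers": 0.6},
    {"dp": [15, 8, 0], "dr": [0, 0, 0], "fingers": 0.6},
    {"dp": [0, 0, 0], "dr": [0, 0, 0], "fingers": 0.6}
  ]
}}

```text
time_s: 17.95
tool_pos: [0.6637, 0.1682, 0.1451]
tool_rot: [-180.0, 0.1, 90.1]
force: [-1.2, -0.7, -1.8]
grip_width: 0.0601
grasp_force: 14.0
```

Request:
{"op": "step_arm", "data": {
  "moves": [
    {"dp": [0, 0, 0], "dr": [0, 0, 0], "fingers": 0.6},
    {"dp": [0, 0, 0], "dr": [0, 0, 0], "fingers": 0.6},
    {"dp": [0, 0, 0], "dr": [0, 0, 0], "fingers": 0.6},
    {"dp": [0, 0, 0], "dr": [0, 0, 0], "fingers": 0.6},
    {"dp": [0, 0, 0], "dr": [0, 0, 0], "fingers": 0.6}
  ]
}}

```text
time_s: 18.58
tool_pos: [0.6639, 0.1672, 0.1454]
tool_rot: [180.0, -0.0, 90.0]
force: [-1.1, -0.8, -1.8]
grip_width: 0.06
grasp_force: 14.0
```

Run:
```python
from h import *
pose(); go(.665,.167,.0405,90); snap('c1')
```

```text
18.57 [0.6639 0.1672 0.1454] [ 1.7999e+02 -1.0000e-02  9.0000e+01] grip 0.06 14.0 F [-1.1 -0.8 -1.8]
turn [ 0.0001 -0.0002 -0.    ] rows 0.0 | shift [ -0.2   1.1 104.9] norm 105.0 rows 1.7
```

View pics/c1_b.png

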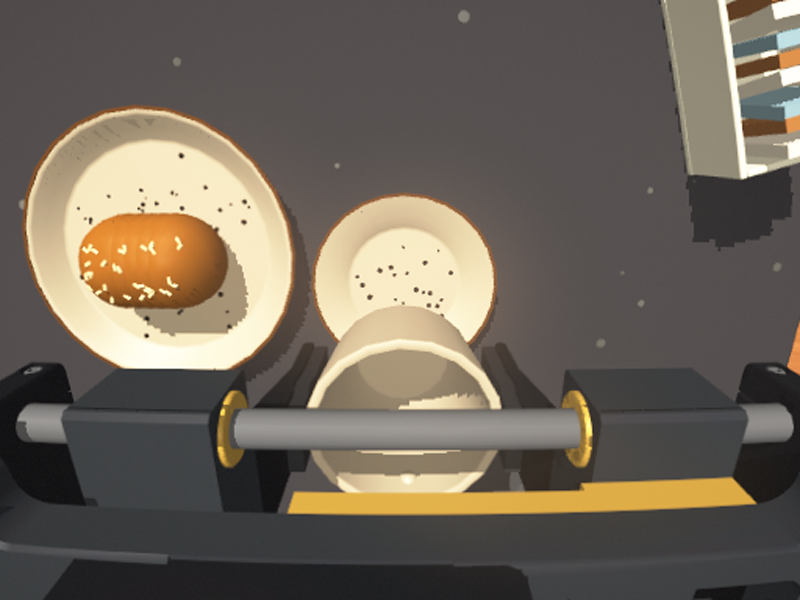

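The cup hangs upright with its handle at −y, centred over the saucer at (404,280). Lower it gently.

Request:
{"op": "step_arm", "data": {
  "moves": [
    {"dp": [0, 1.1, 30], "dr": [0, 0, 0], "fingers": 0.6},
    {"dp": [0, 0, 35], "dr": [0, 0, 0], "fingers": 0.6},
    {"dp": [0, 0, 20], "dr": [0, 0, 0], "fingers": 0.6},
    {"dp": [0, 0, 8], "dr": [0, 0, 0], "fingers": 0.6},
    {"dp": [0, 0, 4], "dr": [0, 0, 0], "fingers": 0.6}
  ]
}}

```text
time_s: 19.25
tool_pos: [0.6656, 0.1672, 0.0487]
tool_rot: [179.9, -0.0, 90.0]
force: [0.6, 0.1, -2.2]
grip_width: 0.0598
grasp_force: 14.0
```

Request:
{"op": "step_arm", "data": {
  "moves": [
    {"dp": [0, 0, 2], "dr": [0, 0, 0], "fingers": 0.6},
    {"dp": [0, 0, 2], "dr": [0, 0, 0], "fingers": 0.6},
    {"dp": [0, 0, 1.5], "dr": [0, 0, 0], "fingers": 0.6},
    {"dp": [0, 0, 1], "dr": [0, 0, 0], "fingers": 0.6},
    {"dp": [0, 0, 0.7], "dr": [0, 0, 0], "fingers": 0.6}
  ]
}}

```text
time_s: 19.88
tool_pos: [0.6651, 0.1673, 0.0411]
tool_rot: [180.0, -0.0, 90.0]
force: [-0.4, -1.7, -1.9]
grip_width: 0.0601
grasp_force: 14.0
```

Request:
{"op": "step_arm", "data": {
  "moves": [
    {"dp": [0, 0, 0.3], "dr": [0, 0, 0], "fingers": 0.6},
    {"dp": [0, 0, 0.2], "dr": [0, 0, 0], "fingers": 0.6},
    {"dp": [0, 0, 0], "dr": [0, 0, 0], "fingers": 0.6},
    {"dp": [0, 0, 0], "dr": [0, 0, 0], "fingers": 0.6},
    {"dp": [0, 0, 0], "dr": [0, 0, 0], "fingers": 0.6}
  ]
}}

```text
time_s: 20.5
tool_pos: [0.6651, 0.1673, 0.0408]
tool_rot: [180.0, -0.0, 90.0]
force: [-0.9, 0.2, 1.4]
grip_width: 0.06
grasp_force: 14.0
```

Request:
{"op": "step_arm", "data": {
  "moves": [
    {"dp": [0, 0, 0], "dr": [0, 0, 0], "fingers": 0.3},
    {"dp": [0, 0, 0], "dr": [0, 0, 0], "fingers": 0.22},
    {"dp": [0, 0, 0], "dr": [0, 0, 0], "fingers": 0.2},
    {"dp": [0, 0, 0], "dr": [0, 0, 0], "fingers": 0.2},
    {"dp": [0, 0, -5], "dr": [0, 0, 0], "fingers": 0.2}
  ]
}}

```text
time_s: 21.12
tool_pos: [0.6648, 0.1672, 0.0454]
tool_rot: [-180.0, 0.0, 90.0]
force: [0.3, 0.1, 0.1]
grip_width: 0.0692
grasp_force: 0.0
```

Request:
{"op": "step_arm", "data": {
  "moves": [
    {"dp": [0, 0, -25], "dr": [0, 0, 0], "fingers": 0.2},
    {"dp": [0, 0, -45], "dr": [0, 0, 0], "fingers": 0.2},
    {"dp": [0, 0, -45], "dr": [0, 0, 0], "fingers": 0.2},
    {"dp": [-50, 0, -20], "dr": [0, 0, 0], "fingers": 0.3},
    {"dp": [-50, 0, 0], "dr": [0, 0, 0], "fingers": 0.5}
  ]
}}

```text
time_s: 21.75
tool_pos: [0.6664, 0.0665, 0.1836]
tool_rot: [179.7, -0.0, 90.1]
force: [0.8, 0.0, -0.4]
grip_width: 0.0583
grasp_force: 0.0
```

Request:
{"op": "step_arm", "data": {
  "moves": [
    {"dp": [-20, 0, 0], "dr": [0, 0, 0], "fingers": 0.5},
    {"dp": [0, 0, 0], "dr": [0, 0, 0], "fingers": 0.5},
    {"dp": [0, 0, 0], "dr": [0, 0, 0], "fingers": 0.5},
    {"dp": [0, 0, 0], "dr": [0, 0, 0], "fingers": 0.5},
    {"dp": [0, 0, 0], "dr": [0, 0, 0], "fingers": 0.5}
  ]
}}

```text
time_s: 22.38
tool_pos: [0.665, 0.0488, 0.1803]
tool_rot: [-180.0, -0.0, 90.1]
force: [0.0, 1.1, -0.8]
grip_width: 0.0434
grasp_force: 0.0
```

Run:
```python
from h import *
pose(); snap('c2'); m,im=load('c2')
print('saucer',fitcirc(m,im,.665,.167,.058,.013),'cup',fitcirc(m,im,.665,.167,.031,.063)); go(.597,-.217,.16,101)
```

```text
22.38 [0.665  0.0488 0.1803] [-1.7998e+02 -1.0000e-02  9.0130e+01] grip 0.0434 0.0 F [ 0.   1.1 -0.8]
saucer (array([0.6646, 0.1677, 0.0563]), np.float64(-178.5)) cup (array([0.6651, 0.1661, 0.0282]), np.float64(-143.1))
turn [-2.000e-04 -1.000e-04 -1.903e-01] rows 1.0 | shift [-247.6 -117.4   20.3] norm 275.0 rows 4.4
```

View pics/c2_b.png

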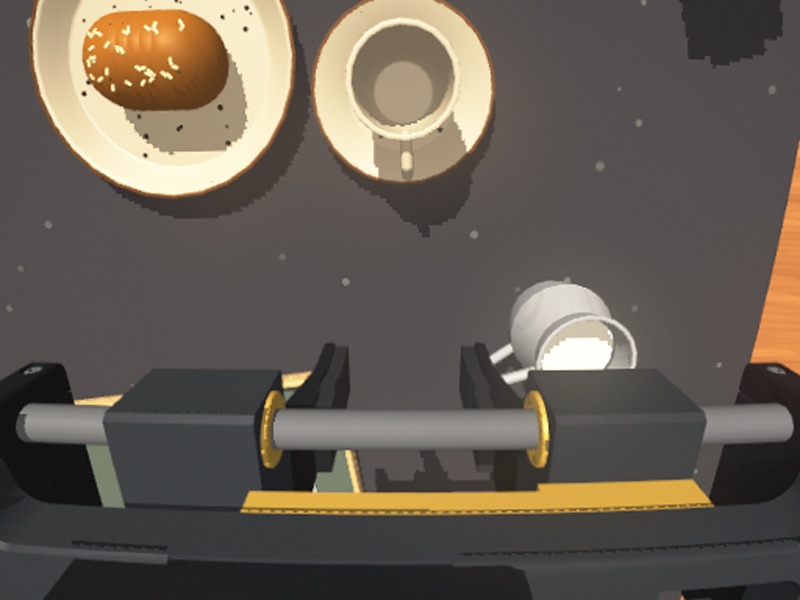

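The cup is centred in the saucer at (404,80) with its handle to the right and the saucer unmoved. On to the knife, with a narrow opening to clear the tray rim.

Request:
{"op": "step_arm", "data": {
  "moves": [
    {"dp": [0, 0, 0], "dr": [0, 0, -0.095], "fingers": 0.65},
    {"dp": [0, 0, 0], "dr": [0, 0, -0.095], "fingers": 0.65},
    {"dp": [-49, -23, 0], "dr": [0, 0, 0], "fingers": 0.65},
    {"dp": [-49, -23, 0], "dr": [0, 0, 0], "fingers": 0.65},
    {"dp": [-49, -23, 0], "dr": [0, 0, 0], "fingers": 0.65}
  ]
}}

```text
time_s: 23.05
tool_pos: [0.6247, -0.1113, 0.1807]
tool_rot: [180.0, 0.0, 100.9]
force: [0.2, -0.6, 0.5]
grip_width: 0.0303
grasp_force: 0.0
```

Request:
{"op": "step_arm", "data": {
  "moves": [
    {"dp": [-49, -23, 0], "dr": [0, 0, 0], "fingers": 0.65},
    {"dp": [-51, -25, 20], "dr": [0, 0, 0], "fingers": 0.65},
    {"dp": [0, 0, 0], "dr": [0, 0, 0], "fingers": 0.65},
    {"dp": [0, 0, 0], "dr": [0, 0, 0], "fingers": 0.65},
    {"dp": [0, 0, 0], "dr": [0, 0, 0], "fingers": 0.65}
  ]
}}

```text
time_s: 23.68
tool_pos: [0.5979, -0.2154, 0.1607]
tool_rot: [180.0, -0.0, 101.1]
force: [-0.4, 0.4, 0.6]
grip_width: 0.0306
grasp_force: 0.0
```

Request:
{"op": "step_arm", "data": {
  "moves": [
    {"dp": [0, 0, 40], "dr": [0, 0, 0], "fingers": 0.65},
    {"dp": [0, 0, 30], "dr": [0, 0, 0], "fingers": 0.65},
    {"dp": [0, 0, 0], "dr": [0, 0, 0], "fingers": 0.65},
    {"dp": [0, 0, 0], "dr": [0, 0, 0], "fingers": 0.65},
    {"dp": [0, 0, 0], "dr": [0, 0, 0], "fingers": 0.65}
  ]
}}

```text
time_s: 24.3
tool_pos: [0.598, -0.2176, 0.0923]
tool_rot: [179.9, 0.1, 100.9]
force: [-0.0, -0.3, -0.3]
grip_width: 0.0302
grasp_force: 0.0
```

Run:
```python
from h import *
pose(); snap('k1'); go(.597,-.217,.0258,101)
```

```text
24.3 [ 0.598  -0.2176  0.0923] [1.7985e+02 6.0000e-02 1.0092e+02] grip 0.0302 0.0 F [-0.  -0.3 -0.3]
turn [ 0.0023  0.0009 -0.0015] rows 0.0 | shift [ 0.7 -0.6 66.3] norm 66.0 rows 1.1
```

View pics/k1_b.png

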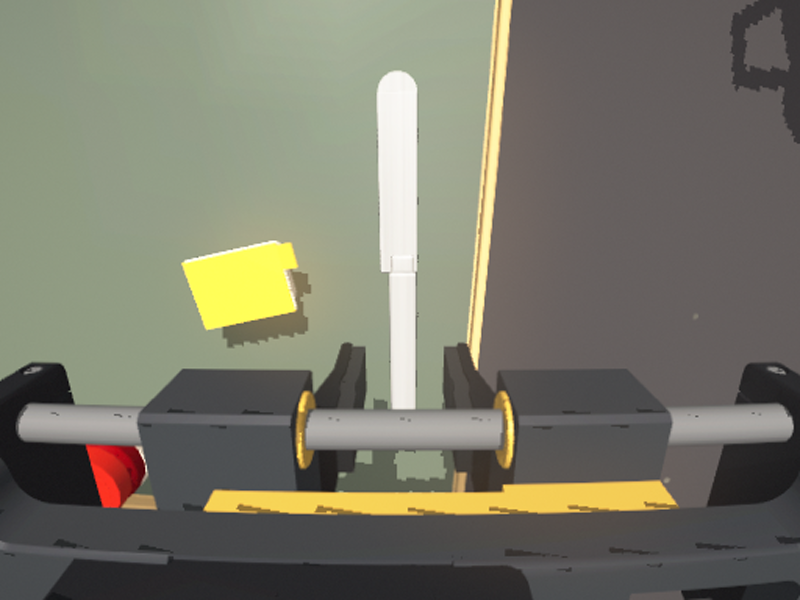

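The knife handle is centred between the fingers (x≈402, with the fingers at 365 and 445) and aligned with the tool. The butter is turned about 22°.

Request:
{"op": "step_arm", "data": {
  "moves": [
    {"dp": [0, 0, 35], "dr": [0, 0, 0], "fingers": 0.65},
    {"dp": [0, 0, 20], "dr": [0, 0, 0], "fingers": 0.65},
    {"dp": [0, 0, 8], "dr": [0, 0, 0], "fingers": 0.65},
    {"dp": [0, 0, 3], "dr": [0, 0, 0], "fingers": 0.65},
    {"dp": [0, 0, 0], "dr": [0, 0, 0], "fingers": 0.65}
  ]
}}

```text
time_s: 24.98
tool_pos: [0.5972, -0.2177, 0.0252]
tool_rot: [179.9, 0.0, 100.9]
force: [-0.4, 0.9, -0.3]
grip_width: 0.0305
grasp_force: 0.0
```

Request:
{"op": "step_arm", "data": {
  "moves": [
    {"dp": [0, 0, 0], "dr": [0, 0, 0], "fingers": 0.65},
    {"dp": [0, 0, 0], "dr": [0, 0, 0], "fingers": 0.75},
    {"dp": [0, 0, 0], "dr": [0, 0, 0], "fingers": 0.9},
    {"dp": [0, 0, 0], "dr": [0, 0, 0], "fingers": 1.0},
    {"dp": [0, 0, 0], "dr": [0, 0, 0], "fingers": 1.0}
  ],
  "squeeze": 20
}}

```text
time_s: 25.6
tool_pos: [0.5969, -0.2174, 0.0247]
tool_rot: [180.0, -0.0, 100.9]
force: [0.4, -0.3, 1.5]
grip_width: 0.0139
grasp_force: 20.0
```

Run:
```python
from h import *
pose()
```

```text
25.6 [ 0.5969 -0.2174  0.0247] [179.98  -0.   100.9 ] grip 0.0139 20.0 F [ 0.4 -0.3  1.5]
```

Request:
{"op": "step_arm", "data": {
  "moves": [
    {"dp": [0, 0, -10], "dr": [0, 0, 0], "fingers": 1},
    {"dp": [0, 0, -30], "dr": [0, 0, 0], "fingers": 1},
    {"dp": [0, 0, -40], "dr": [0, 0, 0], "fingers": 1},
    {"dp": [0, 0, -20], "dr": [0, 0, 0.08], "fingers": 1},
    {"dp": [0, 0, 0], "dr": [0, 0, 0.16], "fingers": 1}
  ]
}}

```text
time_s: 26.22
tool_pos: [0.5979, -0.2182, 0.1274]
tool_rot: [179.8, 0.0, 86.9]
force: [0.5, -0.7, -1.4]
grip_width: 0.0136
grasp_force: 20.0
```

Request:
{"op": "step_arm", "data": {
  "moves": [
    {"dp": [0, 0, 0], "dr": [0, 0, 0.16], "fingers": 1},
    {"dp": [0, 0, 0], "dr": [0, 0, 0.16], "fingers": 1},
    {"dp": [0, 0, 0], "dr": [0, 0, 0.16], "fingers": 1},
    {"dp": [0, 0, 0], "dr": [0, 0, 0.16], "fingers": 1},
    {"dp": [0, 0, 0], "dr": [0, 0, 0.16], "fingers": 1}
  ]
}}

```text
time_s: 26.85
tool_pos: [0.5968, -0.2173, 0.1251]
tool_rot: [180.0, -0.0, 41.0]
force: [0.1, -0.4, -0.4]
grip_width: 0.0138
grasp_force: 20.0
```

Request:
{"op": "step_arm", "data": {
  "moves": [
    {"dp": [0, 0, 0], "dr": [0, 0, 0.16], "fingers": 1},
    {"dp": [0, 0, 0], "dr": [0, 0, 0.16], "fingers": 1},
    {"dp": [0, 0, 0], "dr": [0, 0, 0.16], "fingers": 1},
    {"dp": [0, 0, 0], "dr": [0, 0, 0.16], "fingers": 1},
    {"dp": [0, 0, 0], "dr": [0, 0, 0.08], "fingers": 1}
  ]
}}

```text
time_s: 27.48
tool_pos: [0.5968, -0.2174, 0.125]
tool_rot: [-180.0, -0.0, -0.1]
force: [-0.4, -0.9, -0.1]
grip_width: 0.0138
grasp_force: 20.0
```

Request:
{"op": "step_arm", "data": {
  "moves": [
    {"dp": [-10, -28, 0], "dr": [0, 0, 0], "fingers": 1},
    {"dp": [-18, -50, 0], "dr": [0, 0, 0], "fingers": 1},
    {"dp": [-18, -50, 0], "dr": [0, 0, 0], "fingers": 1},
    {"dp": [-18, -50, 0], "dr": [0, 0, 0], "fingers": 1},
    {"dp": [-18, -50, 0], "dr": [0, 0, 0], "fingers": 1}
  ]
}}

```text
time_s: 28.1
tool_pos: [0.5139, 0.0121, 0.1249]
tool_rot: [-179.9, -0.0, 0.0]
force: [0.9, 0.9, -0.7]
grip_width: 0.0135
grasp_force: 20.0
```

Request:
{"op": "step_arm", "data": {
  "moves": [
    {"dp": [-18, -50, 0], "dr": [0, 0, 0], "fingers": 1},
    {"dp": [0, 0, 0], "dr": [0, 0, 0], "fingers": 1},
    {"dp": [0, 0, 0], "dr": [0, 0, 0], "fingers": 1},
    {"dp": [0, 0, 0], "dr": [0, 0, 0], "fingers": 1},
    {"dp": [0, 0, 0], "dr": [0, 0, 0], "fingers": 1}
  ]
}}

```text
time_s: 28.72
tool_pos: [0.4969, 0.0588, 0.1247]
tool_rot: [180.0, -0.0, -0.1]
force: [0.2, 0.1, -0.6]
grip_width: 0.0135
grasp_force: 20.0
```

Run:
```python
from h import *
pose(); go(.494,.0615,.0202,0)
```

```text
28.73 [0.4969 0.0588 0.1247] [ 1.7996e+02 -2.0000e-02 -1.3000e-01] grip 0.0135 20.0 F [ 0.2  0.1 -0.6]
turn [ 0.0006 -0.0003 -0.0022] rows 0.0 | shift [ -2.9  -2.7 104.5] norm 105.0 rows 1.7
```

Request:
{"op": "step_arm", "data": {
  "moves": [
    {"dp": [-2.9, -2.7, 40], "dr": [0, 0, -0.002], "fingers": 1},
    {"dp": [0, 0, 40], "dr": [0, 0, 0], "fingers": 1},
    {"dp": [0, 0, 12], "dr": [0, 0, 0], "fingers": 1},
    {"dp": [0, 0, 6], "dr": [0, 0, 0], "fingers": 1},
    {"dp": [0, 0, 3], "dr": [0, 0, 0], "fingers": 1}
  ]
}}

```text
time_s: 29.35
tool_pos: [0.4947, 0.0631, 0.0244]
tool_rot: [-180.0, -0.1, 0.1]
force: [-0.3, -0.0, -0.9]
grip_width: 0.0138
grasp_force: 20.0
```

Request:
{"op": "step_arm", "data": {
  "moves": [
    {"dp": [0, 0, 1.5], "dr": [0, 0, 0], "fingers": 1},
    {"dp": [0, 0, 1], "dr": [0, 0, 0], "fingers": 1},
    {"dp": [0, 0, 0.7], "dr": [0, 0, 0], "fingers": 1},
    {"dp": [0, 0, 0], "dr": [0, 0, 0], "fingers": 1},
    {"dp": [0, 0, 0], "dr": [0, 0, 0], "fingers": 1}
  ]
}}

```text
time_s: 29.98
tool_pos: [0.4937, 0.0633, 0.0204]
tool_rot: [-180.0, -0.0, 0.2]
force: [-0.0, 0.3, -0.4]
grip_width: 0.0138
grasp_force: 20.0
```

Run:
```python
from h import *
pose(); snap('k2',False); go(.494,.0615,.0202,0)
```

```text
29.98 [0.4937 0.0633 0.0204] [-1.7999e+02 -1.0000e-02  1.7000e-01] grip 0.0138 20.0 F [-0.   0.3 -0.4]
turn [-0.0001 -0.0002  0.0029] rows 0.0 | shift [0.3 1.7 0.2] norm 2.0 rows 0.0
```

Request:
{"op": "step_arm", "data": {
  "moves": [
    {"dp": [0, 2.2, 0], "dr": [0, 0, 0.003], "fingers": 1},
    {"dp": [0, 0, 0.6], "dr": [0, 0, 0], "fingers": 1},
    {"dp": [0, 0, 0], "dr": [0, 0, 0], "fingers": 1},
    {"dp": [0, 0, 0], "dr": [0, 0, 0], "fingers": 1},
    {"dp": [0, 0, 0], "dr": [0, 0, 0], "fingers": 0.75}
  ]
}}

```text
time_s: 30.65
tool_pos: [0.4938, 0.0611, 0.0198]
tool_rot: [-180.0, -0.0, -0.0]
force: [-0.3, -0.2, 0.4]
grip_width: 0.018
grasp_force: 0.0
```

Request:
{"op": "step_arm", "data": {
  "moves": [
    {"dp": [0, 0, 0], "dr": [0, 0, 0], "fingers": 0.65},
    {"dp": [0, 0, 0], "dr": [0, 0, 0], "fingers": 0.65},
    {"dp": [0, 0, -20], "dr": [0, 0, 0], "fingers": 0.65},
    {"dp": [0, 0, -50], "dr": [0, 0, 0], "fingers": 0.6},
    {"dp": [-50, 0, -50], "dr": [0, 0, 0], "fingers": 0.4}
  ]
}}

```text
time_s: 31.28
tool_pos: [0.4653, 0.0633, 0.1217]
tool_rot: [179.8, 0.3, -0.1]
force: [-0.8, 1.5, 1.5]
grip_width: 0.0389
grasp_force: 0.0
```

Request:
{"op": "step_arm", "data": {
  "moves": [
    {"dp": [-30, 0, -50], "dr": [0, 0, 0], "fingers": 0.4},
    {"dp": [0, 0, 0], "dr": [0, 0, 0], "fingers": 0.3},
    {"dp": [0, 0, 0], "dr": [0, 0, 0], "fingers": 0.3},
    {"dp": [0, 0, 0], "dr": [0, 0, 0], "fingers": 0.3},
    {"dp": [0, 0, 0], "dr": [0, 0, 0], "fingers": 0.3}
  ]
}}

```text
time_s: 31.9
tool_pos: [0.4392, 0.0672, 0.154]
tool_rot: [-180.0, 1.2, 0.3]
force: [0.4, -0.3, -0.2]
grip_width: 0.0607
grasp_force: 0.0
```

Run:
```python
from h import *
pose(); snap('k3'); m,im=load('k3')
print('plate',fitcirc(m,im,.511,.1895,.0875,.017)); go(.519,-.2125,.12,112.5); go(.519,-.2125,.12,22.5)
```

```text
31.9 [0.4392 0.0672 0.154 ] [-179.97    1.2     0.31] grip 0.0607 0.0 F [ 0.4 -0.3 -0.2]
plate (array([0.5108, 0.1898, 0.0857]), np.float64(-182.8))
turn [-0.021   0.0125 -1.958 ] rows 10.5 | shift [-289.   -33.4   34.1] norm 293.0 rows 4.7
turn [-0.0051  0.0202 -0.3873] rows 2.1 | shift [-33.4 289.   34.1] norm 293.0 rows 4.7
```

View pics/k3_b.png

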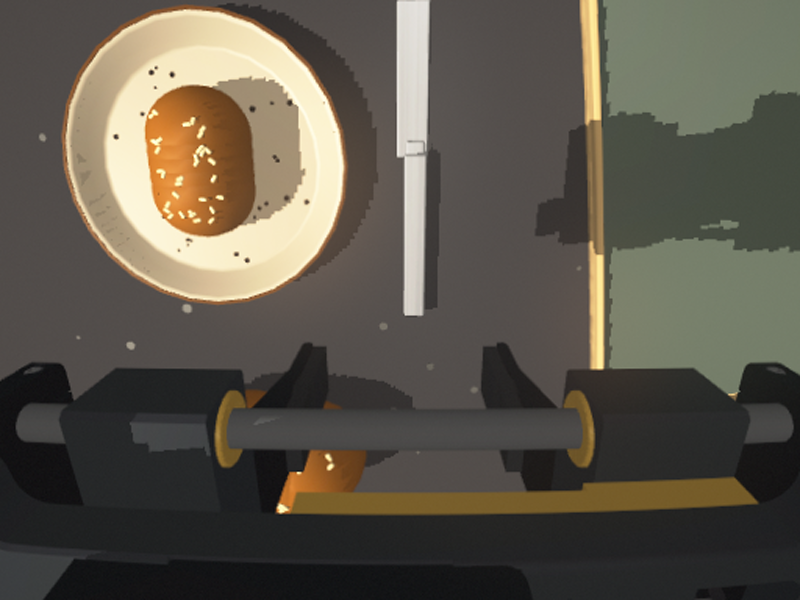

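The knife lies straight along x to the right of the plate with its handle end at (413,316). The plate is unmoved. I'll check the knife's numbers and plan the butter.

Run:
```python
from h import *
m,im=load('k3')
for n,p,z in(('end',(413.5,316),.005),('endL',(404,310),.01),('endR',(424,310),.01),('junL',(404,158),.01),('junR',(426,158),.01),('bladeL',(397,155),.0026),('bladeLtop',(397,5),.0026)): print(n,atz(m,[np.array(p)*.64],z)[0].round(4))
go(.518,-.2132,.10,22.5)
go(.508,-.207,.10,22.5)
```

```text
end [0.4106 0.0614 0.005 ]
endL [0.4169 0.0679 0.01  ]
endR [0.4169 0.0546 0.01  ]
junL [0.5145 0.0683 0.01  ]
junR [0.5146 0.0551 0.01  ]
bladeL [0.516  0.0726 0.0026]
bladeLtop [0.5998 0.0727 0.0026]
turn [-0.0051  0.0202 -0.3873] rows 2.1 | shift [-34.6 289.3  54.1] norm 296.0 rows 4.7
turn [-0.0051  0.0202 -0.3873] rows 2.1 | shift [-41.5 279.7  54.1] norm 288.0 rows 4.6
```

Request:
{"op": "step_arm", "data": {
  "moves": [
    {"dp": [0, 0, 0], "dr": [-0.0017, 0.0067, -0.129], "fingers": 0.4},
    {"dp": [0, 0, 0], "dr": [-0.0017, 0.0067, -0.129], "fingers": 0.4},
    {"dp": [0, 0, 0], "dr": [-0.0017, 0.0067, -0.129], "fingers": 0.4},
    {"dp": [-6, 48, 5], "dr": [0, 0, 0], "fingers": 0.4},
    {"dp": [-6, 48, 5], "dr": [0, 0, 0], "fingers": 0.4}
  ]
}}

```text
time_s: 32.58
tool_pos: [0.4656, -0.0252, 0.1445]
tool_rot: [-179.7, -0.2, 22.7]
force: [1.0, 0.1, -0.9]
grip_width: 0.0525
grasp_force: 0.0
```

Request:
{"op": "step_arm", "data": {
  "moves": [
    {"dp": [-6, 48, 8], "dr": [0, 0, 0], "fingers": 0.4},
    {"dp": [-6, 48, 10], "dr": [0, 0, 0], "fingers": 0.4},
    {"dp": [-6, 48, 10], "dr": [0, 0, 0], "fingers": 0.4},
    {"dp": [-5, 49, 15], "dr": [0, 0, 0], "fingers": 0.4},
    {"dp": [0, 0, 0], "dr": [0, 0, 0], "fingers": 0.4}
  ]
}}

```text
time_s: 33.2
tool_pos: [0.5151, -0.219, 0.0982]
tool_rot: [-179.9, 0.3, 21.9]
force: [-0.6, -0.4, 0.2]
grip_width: 0.0525
grasp_force: 0.0
```

Request:
{"op": "step_arm", "data": {
  "moves": [
    {"dp": [0, 0, 0], "dr": [0, 0, 0], "fingers": 0.4},
    {"dp": [0, 0, 0], "dr": [0, 0, 0], "fingers": 0.4},
    {"dp": [0, 0, 0], "dr": [0, 0, 0], "fingers": 0.4},
    {"dp": [0, 0, 0], "dr": [0, 0, 0], "fingers": 0.4},
    {"dp": [0, 0, 0], "dr": [0, 0, 0], "fingers": 0.4}
  ]
}}

```text
time_s: 33.83
tool_pos: [0.5182, -0.2112, 0.101]
tool_rot: [-179.7, -0.2, 22.6]
force: [-0.4, 0.1, 0.5]
grip_width: 0.0523
grasp_force: 0.0
```

Run:
```python
from h import *
pose(); snap('b1'); m,im=load('b1'); go(.518,-.2132,.0265,22.5)
h=cv2.cvtColor(im,cv2.COLOR_BGR2HSV); g=((abs(h[...,0].astype(int)-27)<6)&(h[...,1]>110)&(h[...,2]>90)).astype(np.uint8); g[215:]=0
cnt=max(cv2.findContours(g,0,1)[0],key=cv2.contourArea)
W=atz(m,cnt.reshape(-1,2),.025)[:,:2].astype(np.float32)*1e3; r=cv2.minAreaRect(W); print(np.round(r[0],1),np.round(r[1],1),r[2])
```

```text
33.83 [ 0.5182 -0.2112  0.101 ] [-179.73   -0.22   22.6 ] grip 0.0523 0.0 F [-0.4  0.1  0.5]
turn [-0.0046 -0.0037  0.0013] rows 0.0 | shift [-0.8  1.6 74.4] norm 74.0 rows 1.2
[ 528.5 -208.9] [36.5 34.6] 22.635704040527344
```

View pics/b1_b.png

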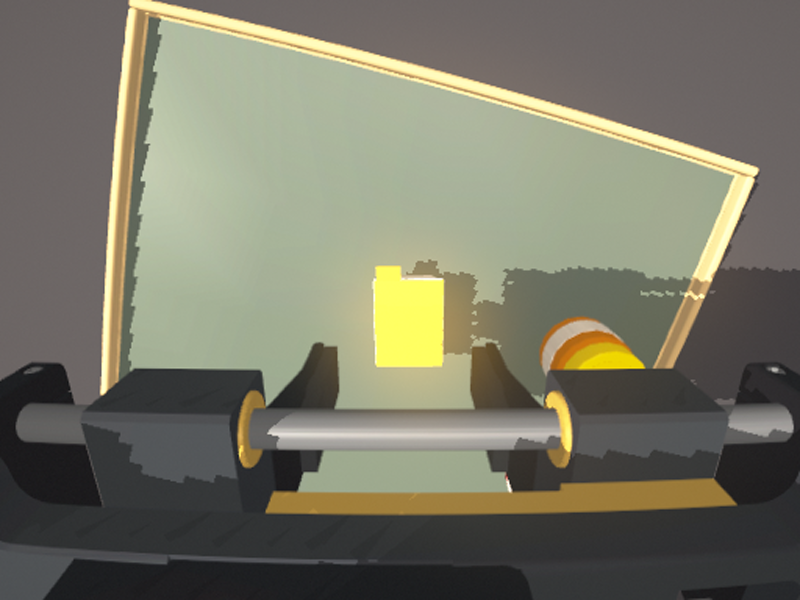

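The butter is square to the tool, spanning (375–443, 278–366) with the tab at its top left. Compute its centre from the edges.

Run:
```python
from h import *
m,im=load('b1'); P=atz(m,np.array([(408.5,366.5),(408.5,278)])*.64,.025); print(P.round(4),P.mean(0).round(4),np.linalg.norm(P[0]-P[1])); c=P.mean(0); go(c[0],c[1],.0265,22.6)
```

```text
[[ 0.4947 -0.2229  0.025 ]
 [ 0.5394 -0.2042  0.025 ]] [ 0.5171 -0.2135  0.025 ] 0.048446788957400885
turn [-0.0046 -0.0037 -0.0004] rows 0.0 | shift [-1.8  1.5 74.4] norm 74.0 rows 1.2
```

Request:
{"op": "step_arm", "data": {
  "moves": [
    {"dp": [-1.8, 1.5, 40], "dr": [-0.0046, -0.0037, 0], "fingers": 0.4},
    {"dp": [0, 0, 22], "dr": [0, 0, 0], "fingers": 0.4},
    {"dp": [0, 0, 9], "dr": [0, 0, 0], "fingers": 0.4},
    {"dp": [0, 0, 3], "dr": [0, 0, 0], "fingers": 0.4},
    {"dp": [0, 0, 0], "dr": [0, 0, 0], "fingers": 0.4}
  ]
}}

```text
time_s: 34.5
tool_pos: [0.5173, -0.2142, 0.0273]
tool_rot: [180.0, -0.0, 22.5]
force: [0.8, -0.2, 0.6]
grip_width: 0.0522
grasp_force: 0.0
```

Request:
{"op": "step_arm", "data": {
  "moves": [
    {"dp": [0, 0, 0], "dr": [0, 0, 0], "fingers": 0.4},
    {"dp": [0, 0, 0], "dr": [0, 0, 0], "fingers": 0.5},
    {"dp": [0, 0, 0], "dr": [0, 0, 0], "fingers": 0.6},
    {"dp": [0, 0, 0], "dr": [0, 0, 0], "fingers": 0.75},
    {"dp": [0, 0, 0], "dr": [0, 0, 0], "fingers": 0.75}
  ],
  "squeeze": 8
}}

```text
time_s: 35.12
tool_pos: [0.517, -0.2138, 0.0268]
tool_rot: [180.0, 0.0, 22.5]
force: [-1.0, 1.4, 2.0]
grip_width: 0.0356
grasp_force: 8.0
```

Run:
```python
from h import *
pose(); go(.511,.325,.13,0,start=(.517,-.2135,.13,22.6))
```

```text
35.12 [ 0.517  -0.2138  0.0268] [1.800e+02 2.000e-02 2.254e+01] grip 0.0356 8.0 F [-1.   1.4  2. ]
turn [ 0.     -0.      0.3944] rows 2.1 | shift [  -6.  -538.5   -0. ] norm 539.0 rows 8.6
```

Request:
{"op": "step_arm", "data": {
  "moves": [
    {"dp": [0, 0, -15], "dr": [0, 0, 0], "fingers": 0.75},
    {"dp": [0, 0, -40], "dr": [0, 0, 0], "fingers": 0.75},
    {"dp": [0, 0, -48], "dr": [0, 0, 0.131], "fingers": 0.75},
    {"dp": [0, 0, 0], "dr": [0, 0, 0.131], "fingers": 0.75},
    {"dp": [0, 0, 0], "dr": [0, 0, 0.131], "fingers": 0.75}
  ]
}}

```text
time_s: 35.75
tool_pos: [0.5174, -0.2139, 0.1312]
tool_rot: [180.0, -0.1, -0.2]
force: [-0.1, -0.3, -0.4]
grip_width: 0.036
grasp_force: 8.0
```

Request:
{"op": "step_arm", "data": {
  "moves": [
    {"dp": [0, -25, 0], "dr": [0, 0, 0], "fingers": 0.75},
    {"dp": [0, -45, 0], "dr": [0, 0, 0], "fingers": 0.75},
    {"dp": [0, -50, 0], "dr": [0, 0, 0], "fingers": 0.75},
    {"dp": [0, -50, 0], "dr": [0, 0, 0], "fingers": 0.75},
    {"dp": [-3, -50, 0], "dr": [0, 0, 0], "fingers": 0.75}
  ]
}}

```text
time_s: 36.38
tool_pos: [0.514, 0.0076, 0.1305]
tool_rot: [-180.0, -0.0, -0.0]
force: [0.7, 0.4, -0.6]
grip_width: 0.0356
grasp_force: 8.0
```

Request:
{"op": "step_arm", "data": {
  "moves": [
    {"dp": [-3, -50, 0], "dr": [0, 0, 0], "fingers": 0.75},
    {"dp": [0, -50, 0], "dr": [0, 0, 0], "fingers": 0.75},
    {"dp": [0, -50, 0], "dr": [0, 0, 0], "fingers": 0.75},
    {"dp": [0, -50, 0], "dr": [0, 0, 0], "fingers": 0.75},
    {"dp": [0, -50, 0], "dr": [0, 0, 0], "fingers": 0.75}
  ]
}}

```text
time_s: 37.0
tool_pos: [0.5109, 0.2578, 0.1305]
tool_rot: [-180.0, -0.0, -0.0]
force: [0.9, 0.2, -0.5]
grip_width: 0.036
grasp_force: 8.0
```

Request:
{"op": "step_arm", "data": {
  "moves": [
    {"dp": [0, -50, 0], "dr": [0, 0, 0], "fingers": 0.75},
    {"dp": [0, -18, 0], "dr": [0, 0, 0], "fingers": 0.75},
    {"dp": [0, 0, 0], "dr": [0, 0, 0], "fingers": 0.75},
    {"dp": [0, 0, 0], "dr": [0, 0, 0], "fingers": 0.75},
    {"dp": [0, 0, 0], "dr": [0, 0, 0], "fingers": 0.75}
  ]
}}

```text
time_s: 37.62
tool_pos: [0.5113, 0.322, 0.1298]
tool_rot: [180.0, 0.0, -0.2]
force: [0.5, 0.1, -0.3]
grip_width: 0.0362
grasp_force: 8.0
```

Request:
{"op": "step_arm", "data": {
  "moves": [
    {"dp": [0, 0, 20], "dr": [0, 0, 0], "fingers": 0.75},
    {"dp": [0, 0, 20], "dr": [0, 0, 0], "fingers": 0.75},
    {"dp": [0, 0, 0], "dr": [0, 0, 0], "fingers": 0.75},
    {"dp": [0, 0, 0], "dr": [0, 0, 0], "fingers": 0.75},
    {"dp": [0, 0, 0], "dr": [0, 0, 0], "fingers": 0.75}
  ]
}}

```text
time_s: 38.25
tool_pos: [0.5112, 0.3244, 0.09]
tool_rot: [-180.0, -0.0, 0.0]
force: [-0.0, -0.4, 0.0]
grip_width: 0.0361
grasp_force: 8.0
```

Run:
```python
from h import *
pose(); go(.511,.3252,.0222,0)
```

```text
38.25 [0.5112 0.3244 0.09  ] [-1.7999e+02 -2.0000e-02  2.0000e-02] grip 0.0361 8.0 F [-0.  -0.4  0. ]
turn [-0.0001 -0.0004  0.0003] rows 0.0 | shift [-0.2 -0.8 67.8] norm 68.0 rows 1.1
```

Request:
{"op": "step_arm", "data": {
  "moves": [
    {"dp": [0, -0.8, 35], "dr": [0, 0, 0], "fingers": 0.75},
    {"dp": [0, 0, 20], "dr": [0, 0, 0], "fingers": 0.75},
    {"dp": [0, 0, 8], "dr": [0, 0, 0], "fingers": 0.75},
    {"dp": [0, 0, 4], "dr": [0, 0, 0], "fingers": 0.75},
    {"dp": [0, 0, 0.8], "dr": [0, 0, 0], "fingers": 0.75}
  ]
}}

```text
time_s: 38.88
tool_pos: [0.5112, 0.3251, 0.0222]
tool_rot: [-180.0, -0.0, 0.0]
force: [1.1, -0.6, -0.2]
grip_width: 0.0358
grasp_force: 8.0
```

Request:
{"op": "step_arm", "data": {
  "moves": [
    {"dp": [0, 0, 0.3], "dr": [0, 0, 0], "fingers": 0.75},
    {"dp": [0, 0, 0], "dr": [0, 0, 0], "fingers": 0.75},
    {"dp": [0, 0, 0], "dr": [0, 0, 0], "fingers": 0.75},
    {"dp": [0, 0, 0], "dr": [0, 0, 0], "fingers": 0.55},
    {"dp": [0, 0, 0], "dr": [0, 0, 0], "fingers": 0.45}
  ]
}}

```text
time_s: 39.5
tool_pos: [0.5107, 0.325, 0.0214]
tool_rot: [180.0, 0.0, 0.0]
force: [0.0, -0.7, -0.8]
grip_width: 0.043
grasp_force: 0.0
```

Request:
{"op": "step_arm", "data": {
  "moves": [
    {"dp": [0, 0, 0], "dr": [0, 0, 0], "fingers": 0.43},
    {"dp": [0, 0, -20], "dr": [0, 0, 0], "fingers": 0.43},
    {"dp": [0, 0, -50], "dr": [0, 0, 0], "fingers": 0.43},
    {"dp": [-40, 0, -40], "dr": [0, 0, 0], "fingers": 0.35},
    {"dp": [-40, 0, 0], "dr": [0, 0, 0], "fingers": 0.3}
  ]
}}

```text
time_s: 40.12
tool_pos: [0.433, 0.3256, 0.1355]
tool_rot: [-179.7, -0.2, -0.1]
force: [-0.6, 1.0, 1.2]
grip_width: 0.0585
grasp_force: 0.0
```

Request:
{"op": "step_arm", "data": {
  "moves": [
    {"dp": [0, 0, 0], "dr": [0, 0, 0], "fingers": 0.25},
    {"dp": [0, 0, 0], "dr": [0, 0, 0], "fingers": 0.25},
    {"dp": [0, 0, 0], "dr": [0, 0, 0], "fingers": 0.25},
    {"dp": [0, 0, 0], "dr": [0, 0, 0], "fingers": 0.25},
    {"dp": [0, 0, 0], "dr": [0, 0, 0], "fingers": 0.25}
  ]
}}

```text
time_s: 40.75
tool_pos: [0.4314, 0.3245, 0.1313]
tool_rot: [179.9, 0.0, -0.1]
force: [-0.4, -0.6, -0.5]
grip_width: 0.0654
grasp_force: 0.0
```

Run:
```python
from h import *
pose(); snap('b2'); m,im=load('b2'); print('plate',fitcirc(m,im,.511,.1895,.0875,.017))
h=cv2.cvtColor(im,cv2.COLOR_BGR2HSV); g=((abs(h[...,0].astype(int)-27)<6)&(h[...,1]>110)&(h[...,2]>90)).astype(np.uint8); g[215:]=0
cnt=max(cv2.findContours(g,0,1)[0],key=cv2.contourArea)
W=atz(m,cnt.reshape(-1,2),.020)[:,:2].astype(np.float32)*1e3; r=cv2.minAreaRect(W); print(np.round(r[0],1),np.round(r[1],1),r[2])
go(.4525,-.326,.14,17)
```

```text
40.75 [0.4314 0.3245 0.1313] [ 1.7993e+02  1.0000e-02 -5.0000e-02] grip 0.0654 0.0 F [-0.4 -0.6 -0.5]
plate (array([0.5107, 0.1896, 0.0853]), np.float64(-172.1))
[514.6 326.1] [54.9 35. ] 0.8552905321121216
turn [ 0.001   0.0005 -0.2974] rows 1.6 | shift [-169.9  628.4   -8.7] norm 651.0 rows 10.4
```

View pics/b2_b.png

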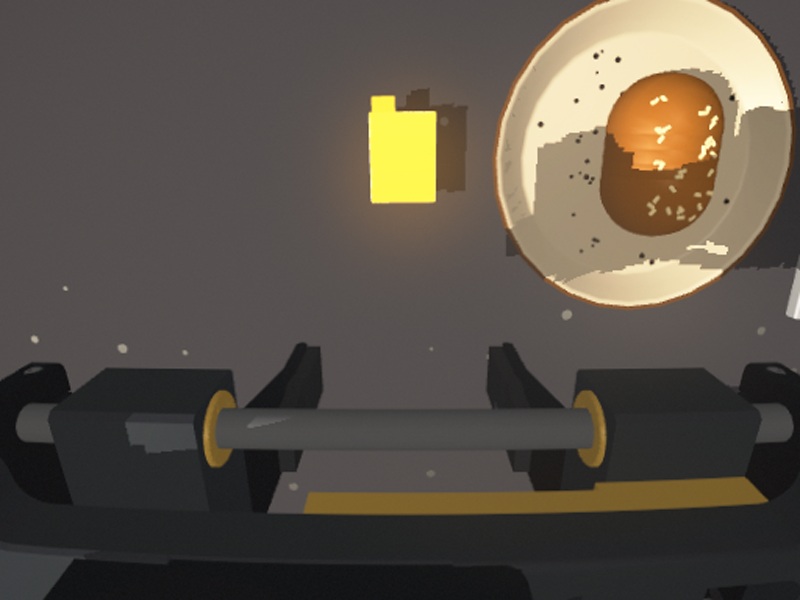

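The butter stands square at (403,157), level with the plate's centre. Now the jam.

Request:
{"op": "step_arm", "data": {
  "moves": [
    {"dp": [0, 0, -10], "dr": [0, 0, -0.149], "fingers": 0.36},
    {"dp": [0, 0, 0], "dr": [0, 0, -0.149], "fingers": 0.36},
    {"dp": [-10, 38, 0], "dr": [0, 0, 0], "fingers": 0.36},
    {"dp": [-14, 52, 0], "dr": [0, 0, 0], "fingers": 0.36},
    {"dp": [-14, 52, 0], "dr": [0, 0, 0], "fingers": 0.36}
  ]
}}

```text
time_s: 41.42
tool_pos: [0.4366, 0.1762, 0.1414]
tool_rot: [179.9, 0.0, 17.1]
force: [0.8, -0.4, 0.2]
grip_width: 0.056
grasp_force: 0.0
```

Request:
{"op": "step_arm", "data": {
  "moves": [
    {"dp": [-14, 52, 0], "dr": [0, 0, 0], "fingers": 0.36},
    {"dp": [-14, 52, 0], "dr": [0, 0, 0], "fingers": 0.36},
    {"dp": [-14, 52, 0], "dr": [0, 0, 0], "fingers": 0.36},
    {"dp": [-14, 52, 0], "dr": [0, 0, 0], "fingers": 0.36},
    {"dp": [-14, 52, 0], "dr": [0, 0, 0], "fingers": 0.36}
  ]
}}

```text
time_s: 42.05
tool_pos: [0.4457, -0.0924, 0.1418]
tool_rot: [-179.9, -0.1, 17.1]
force: [0.8, 0.8, -0.1]
grip_width: 0.0561
grasp_force: 0.0
```

Request:
{"op": "step_arm", "data": {
  "moves": [
    {"dp": [-14, 52, 0], "dr": [0, 0, 0], "fingers": 0.36},
    {"dp": [-14, 52, 0], "dr": [0, 0, 0], "fingers": 0.36},
    {"dp": [-14, 52, 0], "dr": [0, 0, 0], "fingers": 0.36},
    {"dp": [-14, 52, 0], "dr": [0, 0, 0], "fingers": 0.36},
    {"dp": [-5, 19, 0], "dr": [0, 0, 0], "fingers": 0.36}
  ]
}}

```text
time_s: 42.68
tool_pos: [0.4523, -0.3307, 0.1414]
tool_rot: [179.8, 0.2, 16.7]
force: [0.6, -0.3, -0.1]
grip_width: 0.0557
grasp_force: 0.0
```

Request:
{"op": "step_arm", "data": {
  "moves": [
    {"dp": [0, 0, 10], "dr": [0, 0, 0], "fingers": 0.36},
    {"dp": [0, 0, 0], "dr": [0, 0, 0], "fingers": 0.36},
    {"dp": [0, 0, 0], "dr": [0, 0, 0], "fingers": 0.36},
    {"dp": [0, 0, 0], "dr": [0, 0, 0], "fingers": 0.36},
    {"dp": [0, 0, 0], "dr": [0, 0, 0], "fingers": 0.36}
  ]
}}

```text
time_s: 43.3
tool_pos: [0.4546, -0.3252, 0.1319]
tool_rot: [180.0, -0.0, 17.2]
force: [0.1, 0.4, 0.4]
grip_width: 0.056
grasp_force: 0.0
```

Run:
```python
from h import *
pose(); snap('j1'); m,im=load('j1'); go(.4525,-.326,.034,17)
print(fitcirc(m,im,.4525,-.326,.0205,.053), proj(m,[(.4525,-.326,.053)])/.64)
```

```text
43.3 [ 0.4546 -0.3252  0.1319] [ 1.7999e+02 -1.0000e-02  1.7160e+01] grip 0.056 0.0 F [0.1 0.4 0.4]
turn [ 0.0002 -0.0001  0.0025] rows 0.0 | shift [-2.1  0.  97.9] norm 98.0 rows 1.6
(array([ 0.4525, -0.3289,  0.0201]), np.float64(-88.5)) [[405.03913927 321.587172  ]]
```

View pics/j1_b.png

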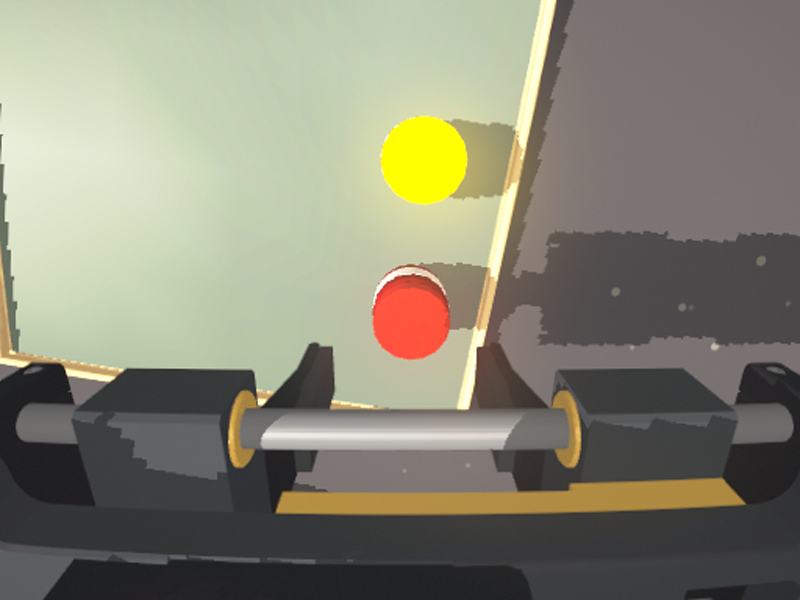

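The red lid is at (411,318), about 3 mm right of my estimate, so I'll correct by that.

Request:
{"op": "step_arm", "data": {
  "moves": [
    {"dp": [-2.5, 2.7, 40], "dr": [0, 0, 0], "fingers": 0.36},
    {"dp": [0, 0, 35], "dr": [0, 0, 0], "fingers": 0.36},
    {"dp": [0, 0, 18], "dr": [0, 0, 0], "fingers": 0.36},
    {"dp": [0, 0, 5], "dr": [0, 0, 0], "fingers": 0.36},
    {"dp": [0, 0, 0], "dr": [0, 0, 0], "fingers": 0.36}
  ]
}}

```text
time_s: 43.98
tool_pos: [0.4529, -0.3297, 0.0344]
tool_rot: [179.9, 0.0, 17.1]
force: [-0.2, 0.2, 0.9]
grip_width: 0.0555
grasp_force: 0.0
```

Request:
{"op": "step_arm", "data": {
  "moves": [
    {"dp": [0, 0, 0], "dr": [0, 0, 0], "fingers": 0.36},
    {"dp": [0, 0, 0], "dr": [0, 0, 0], "fingers": 0.45},
    {"dp": [0, 0, 0], "dr": [0, 0, 0], "fingers": 0.55},
    {"dp": [0, 0, 0], "dr": [0, 0, 0], "fingers": 0.7},
    {"dp": [0, 0, 0], "dr": [0, 0, 0], "fingers": 0.7}
  ],
  "squeeze": 14
}}

```text
time_s: 44.6
tool_pos: [0.4527, -0.3293, 0.034]
tool_rot: [180.0, 0.0, 17.1]
force: [0.1, 1.6, 2.5]
grip_width: 0.0422
grasp_force: 14.0
```

Run:
```python
from h import *
pose(); go(.588,.3255,.15,0,start=(.453,-.328,.15,17.1))
```

```text
44.6 [ 0.4527 -0.3293  0.034 ] [1.7998e+02 1.0000e-02 1.7100e+01] grip 0.0422 14.0 F [0.1 1.6 2.5]
turn [ 0.     -0.      0.2985] rows 1.6 | shift [ 135.  -653.5   -0. ] norm 667.0 rows 10.7
```

Request:
{"op": "step_arm", "data": {
  "moves": [
    {"dp": [0, 0, -15], "dr": [0, 0, 0], "fingers": 0.7},
    {"dp": [0, 0, -45], "dr": [0, 0, 0], "fingers": 0.7},
    {"dp": [0, 0, -50], "dr": [0, 0, 0.1], "fingers": 0.7},
    {"dp": [0, 0, -11], "dr": [0, 0, 0.1], "fingers": 0.7},
    {"dp": [0, 0, 0], "dr": [0, 0, 0.0985], "fingers": 0.7}
  ]
}}

```text
time_s: 45.22
tool_pos: [0.4531, -0.3298, 0.1567]
tool_rot: [179.9, -0.1, -0.2]
force: [-0.1, -1.0, -1.1]
grip_width: 0.043
grasp_force: 14.0
```

Request:
{"op": "step_arm", "data": {
  "moves": [
    {"dp": [6, -30, 0], "dr": [0, 0, 0], "fingers": 0.7},
    {"dp": [10.3, -50, 0], "dr": [0, 0, 0], "fingers": 0.7},
    {"dp": [10.3, -50, 0], "dr": [0, 0, 0], "fingers": 0.7},
    {"dp": [10.3, -50, 0], "dr": [0, 0, 0], "fingers": 0.7},
    {"dp": [10.3, -50, 0], "dr": [0, 0, 0], "fingers": 0.7}
  ]
}}

```text
time_s: 45.85
tool_pos: [0.4998, -0.0978, 0.1551]
tool_rot: [-180.0, -0.0, -0.0]
force: [0.8, -0.5, -0.4]
grip_width: 0.0422
grasp_force: 14.0
```

Request:
{"op": "step_arm", "data": {
  "moves": [
    {"dp": [10.3, -50, 0], "dr": [0, 0, 0], "fingers": 0.7},
    {"dp": [10.3, -50, 0], "dr": [0, 0, 0], "fingers": 0.7},
    {"dp": [10.3, -50, 0], "dr": [0, 0, 0], "fingers": 0.7},
    {"dp": [10.3, -50, 0], "dr": [0, 0, 0], "fingers": 0.7},
    {"dp": [10.3, -50, 0], "dr": [0, 0, 0], "fingers": 0.7}
  ]
}}

```text
time_s: 46.48
tool_pos: [0.5515, 0.1522, 0.1552]
tool_rot: [-180.0, 0.0, -0.0]
force: [0.5, 0.5, -0.1]
grip_width: 0.0424
grasp_force: 14.0
```

Request:
{"op": "step_arm", "data": {
  "moves": [
    {"dp": [10.3, -50, 0], "dr": [0, 0, 0], "fingers": 0.7},
    {"dp": [10.3, -50, 0], "dr": [0, 0, 0], "fingers": 0.7},
    {"dp": [10.3, -50, 0], "dr": [0, 0, 0], "fingers": 0.7},
    {"dp": [5, -25, 0], "dr": [0, 0, 0], "fingers": 0.7},
    {"dp": [0, 0, 0], "dr": [0, 0, 0], "fingers": 0.7}
  ]
}}

```text
time_s: 47.1
tool_pos: [0.5866, 0.3286, 0.1542]
tool_rot: [179.9, 0.0, 0.2]
force: [-0.0, -0.8, -1.0]
grip_width: 0.0426
grasp_force: 14.0
```

Request:
{"op": "step_arm", "data": {
  "moves": [
    {"dp": [0, 0, 30], "dr": [0, 0, 0], "fingers": 0.7},
    {"dp": [0, 0, 30], "dr": [0, 0, 0], "fingers": 0.7},
    {"dp": [0, 0, 0], "dr": [0, 0, 0], "fingers": 0.7},
    {"dp": [0, 0, 0], "dr": [0, 0, 0], "fingers": 0.7},
    {"dp": [0, 0, 0], "dr": [0, 0, 0], "fingers": 0.7}
  ]
}}

```text
time_s: 47.72
tool_pos: [0.5883, 0.3257, 0.0963]
tool_rot: [-179.9, -0.1, -0.0]
force: [-1.4, 0.4, -0.4]
grip_width: 0.0425
grasp_force: 14.0
```

Run:
```python
from h import *
pose(); go(.588,.3255,.0295,0)
```

```text
47.73 [0.5883 0.3257 0.0963] [-1.7995e+02 -1.0000e-01 -4.0000e-02] grip 0.0425 14.0 F [-1.4  0.4 -0.4]
turn [-0.0009 -0.0018 -0.0007] rows 0.0 | shift [-0.3  0.2 66.8] norm 67.0 rows 1.1
```

Request:
{"op": "step_arm", "data": {
  "moves": [
    {"dp": [-0.3, 0.2, 30], "dr": [0, 0, 0], "fingers": 0.7},
    {"dp": [0, 0, 22], "dr": [0, 0, 0], "fingers": 0.7},
    {"dp": [0, 0, 8], "dr": [0, 0, 0], "fingers": 0.7},
    {"dp": [0, 0, 4], "dr": [0, 0, 0], "fingers": 0.7},
    {"dp": [0, 0, 1.5], "dr": [0, 0, 0], "fingers": 0.7}
  ]
}}

```text
time_s: 48.35
tool_pos: [0.5874, 0.3256, 0.0294]
tool_rot: [180.0, -0.0, -0.0]
force: [0.2, -0.3, -0.9]
grip_width: 0.0427
grasp_force: 14.0
```

Request:
{"op": "step_arm", "data": {
  "moves": [
    {"dp": [0, 0, 1], "dr": [0, 0, 0], "fingers": 0.7},
    {"dp": [0, 0, 0.8], "dr": [0, 0, 0], "fingers": 0.7},
    {"dp": [0, 0, 0], "dr": [0, 0, 0], "fingers": 0.7},
    {"dp": [0, 0, 0], "dr": [0, 0, 0], "fingers": 0.7},
    {"dp": [0, 0, 0], "dr": [0, 0, 0], "fingers": 0.7}
  ]
}}

```text
time_s: 48.98
tool_pos: [0.5874, 0.3257, 0.029]
tool_rot: [-180.0, -0.0, -0.0]
force: [-2.7, -0.6, 6.4]
grip_width: 0.0428
grasp_force: 14.0
```

Contact is made, so release and back off for a full look.

Request:
{"op": "step_arm", "data": {
  "moves": [
    {"dp": [0, 0, -0.7], "dr": [0, 0, 0], "fingers": 0.7},
    {"dp": [0, 0, 0], "dr": [0, 0, 0], "fingers": 0.45},
    {"dp": [0, 0, 0], "dr": [0, 0, 0], "fingers": 0.38},
    {"dp": [0, 0, 0], "dr": [0, 0, 0], "fingers": 0.38},
    {"dp": [0, 0, -15], "dr": [0, 0, 0], "fingers": 0.38}
  ]
}}

```text
time_s: 49.6
tool_pos: [0.5858, 0.3252, 0.0419]
tool_rot: [179.9, 0.2, -0.0]
force: [-0.3, 0.8, -0.0]
grip_width: 0.0539
grasp_force: 0.0
```

Request:
{"op": "step_arm", "data": {
  "moves": [
    {"dp": [0, 0, -45], "dr": [0, 0, 0], "fingers": 0.38},
    {"dp": [0, 0, -60], "dr": [0, 0, 0], "fingers": 0.3},
    {"dp": [-50, 0, -50], "dr": [0, 0, 0], "fingers": 0.3},
    {"dp": [-50, 15, -30], "dr": [0, 0, 0], "fingers": 0.3},
    {"dp": [-40, 30, 0], "dr": [0, 0, 0], "fingers": 0.3}
  ]
}}

```text
time_s: 50.22
tool_pos: [0.4531, 0.2817, 0.2249]
tool_rot: [-179.8, -0.2, 0.1]
force: [-0.3, -0.6, 1.5]
grip_width: 0.061
grasp_force: 0.0
```

Request:
{"op": "step_arm", "data": {
  "moves": [
    {"dp": [0, 30, 0], "dr": [0, 0, 0], "fingers": 0.3},
    {"dp": [0, 0, 0], "dr": [0, 0, 0], "fingers": 0.3},
    {"dp": [0, 0, 0], "dr": [0, 0, 0], "fingers": 0.3},
    {"dp": [0, 0, 0], "dr": [0, 0, 0], "fingers": 0.3},
    {"dp": [0, 0, 0], "dr": [0, 0, 0], "fingers": 0.3}
  ]
}}

```text
time_s: 50.85
tool_pos: [0.4529, 0.251, 0.222]
tool_rot: [179.9, 0.0, 0.0]
force: [0.4, -1.0, 0.1]
grip_width: 0.0608
grasp_force: 0.0
```

Run:
```python
from h import *
pose(); snap('z1'); m,im=load('z1')
print('plate',fitcirc(m,im,.511,.1895,.0875,.017),'saucer',fitcirc(m,im,.665,.167,.058,.013),'cup',fitcirc(m,im,.665,.167,.031,.063))
print('jam',fitcirc(m,im,.5874,.3256,.0205,.048))
h=cv2.cvtColor(im,cv2.COLOR_BGR2HSV); g=((abs(h[...,0].astype(int)-27)<6)&(h[...,1]>110)&(h[...,2]>90)).astype(np.uint8); g[215:]=0
cnt=max(cv2.findContours(g,0,1)[0],key=cv2.contourArea)
W=atz(m,cnt.reshape(-1,2),.020)[:,:2].astype(np.float32)*1e3; r=cv2.minAreaRect(W); print('butter+tab',np.round(r[0],1),np.round(r[1],1),r[2])
```

```text
50.85 [0.4529 0.251  0.222 ] [179.9   0.    0. ] grip 0.0608 0.0 F [ 0.4 -1.   0.1]
plate (array([0.511 , 0.1897, 0.0856]), np.float64(-176.6)) saucer (array([0.6666, 0.1672, 0.0578]), np.float64(-183.9)) cup (array([0.657, 0.159, 0.031]), np.float64(nan))
jam (array([0.5808, 0.3184, 0.0174]), np.float64(-77.5))
butter+tab [514.7 325.6] [54.6 35.5] 0.03845180571079254h.py:43: RuntimeWarning: Mean of empty slice.
  return -map_coordinates(g,[q[ok,1],q[ok,0]],order=1).mean()
  ret = ret.dtype.type(ret / rcount)
```

View pics/z1_b.png

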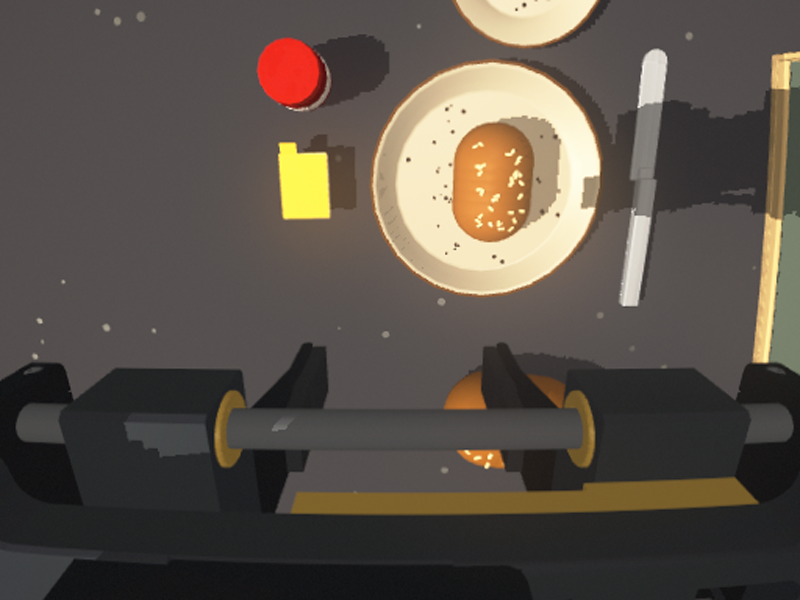

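The final view shows everything in place: jam (291,72) behind butter (304,184), roll (493,182) on the plate (487,178), the knife straight at x≈643, and the plate and saucer unmoved.

Run:
```python
from h import *
from cell import env
m,_=load('z1'); print(atz(m,[np.array((291,72))*.64],.048))
print(env.sign_off())
```

```text
[[0.58510219 0.32382791 0.048     ]]
the job is handed in; nothing more can be done
None
```

The breakfast place is laid and handed in at about 51 s; by my measurements everything is within a few mm of where you asked, the largest miss being the roll, about 4 mm right of the plate's centre.

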